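# Find the hardened septum closure with a pin gauge and discard it

### The job

Lift the hand gauge from its dock and press its sprung pin squarely into the rubber middle of each of the three closures on the test board, going from left to right and pushing each time until the gauge's foot sits flat on the closure; hold it there a moment and read the dial. Stand the gauge upright back in its dock, then push the one closure whose rubber has gone hard (the pin sinks in least, so the needle turns farthest) through the spring flap into the discard box and let the flap swing shut. Leave the other two closures in their wells and the things standing around undisturbed.

Things in the scene. Friction and masses are not known exactly. Their poses are not given: they have to be found in the camera images.
- gauge_grip (a point): Hand gauge, 118 mm tall, about 0.2 kg, upright in its dock at the start. This point is the middle of its black grip block (24 mm along the gauge's x, 26 mm along its y, 58 mm high), 90 mm above the underside of the foot. z is up the gauge. A 54 mm dial on a side neck reaches out 97 mm along the gauge's -x, its face 50 mm above the foot's underside and tilted towards -x (dial top edge 64 mm above the foot), so grip the block across its y faces from above.
- gauge_foot (a point): Centre of the underside of the gauge's round foot (36 mm across). A 6 mm steel pin stands 10 mm out below it at rest and retracts flush into the foot against a spring (1 N at first, 6 N fully in).
- gauge_needle (a joint): Needle of the gauge's dial, rad: 0 at rest (needle points to the gauge's +y, the left side as seen from the dial), turning clockwise as the pin is pushed back into the foot, 0.3 rad per mm (3.0 = pin fully in). With the foot flat on a closure, soft rubber reads below 1.2 and hardened rubber above 1.8. It falls back to 0 when the gauge is lifted.
- dock_seat (a point): Dock of the gauge, a fixed grey block 76 x 76 x 24 mm. This point is the centre of its top, where the gauge's foot stands, over a 12 mm hole for the pin; a ring 45 mm inside and 7 mm high round it locates the foot (about 4 mm play each way).
- board: Fixed grey test board, 66 mm (x) by 232 mm (y), 9 mm high, origin at the centre of its underside. Three wells 46 mm across and 4 mm deep lie along its y, 75 mm apart, with a closure in each.
- slot_1 (a point): Centre of the floor of the left well (board +y end), 5 mm above the surface; test first.
- slot_2 (a point): Centre of the floor of the middle well, 5 mm above the surface; test second.
- slot_3 (a point): Centre of the floor of the right well (board -y end), 5 mm above the surface; test third.
- cap_a_center (a point): Centre (half-way up) of one of three alike white closures: ribbed round body 40 mm across, 30 mm high, about 50 g, with a dark rubber septum 17 mm across in the middle of its top, set 1 mm below the rim. Only the gauge shows how hard its rubber is. It stands in one of the wells, its top 35 mm above the surface.
- cap_b_center (a point): Centre of another of the three alike closures (see cap_a_center).
- cap_c_center (a point): Centre of another of the three alike closures (see cap_a_center).
- discard_box: Fixed grey box, 130 mm (x) by 150 mm (y), 125 mm high, 5 mm walls, origin at the centre of its underside. Its top opening, 102 mm along x and 124 mm along y, is closed by a metal flap.
- flap_middle (a point): Middle of the shut flap, at the top of the box, 124 mm above the surface.
- flap_hinge (a point): Middle of the flap's hinge, 50 mm to the box's +x of flap_middle; the hinge line runs along the box's y.
- flap (a joint): Angle of the flap, rad: 0 shut and level, grows as it swings down into the box (limit 1.4). A spring shuts it (0.06 N m shut, 0.13 N m wide open). It is 98 mm from hinge to free edge. A closure pushed 50 mm down through it 45 mm from the hinge and let go falls in; the spring holds up a closure merely laid on it.
- oil_dropper: Bystander: small amber dropper bottle, 26 mm across, 86 mm tall, origin at the centre of its underside; leave it.
- petri_dish: Bystander: shallow glass dish 62 mm across, 15 mm high, origin at the centre of its underside; leave it.
- sample_cup: Bystander: white cup with a screw lid, 49 mm across, 60 mm tall, origin at the centre of its underside; leave it.
- beaker: Bystander: clear open beaker 62 mm across, 72 mm tall, origin at the centre of its underside; leave it.
- coverglass_box: Bystander: small white box 28 x 28 x 18 mm, origin at the centre of its underside; leave it.
Things that resemble listed ones, but are neither listed nor needed, are in the scene too. What is shaped like the part that bears cap_c_center but blue is not meant.

How it is judged:
By the outcome, as a careful person would: the job done as asked, in the order asked, and still so for the second after the job is handed in, with the robot touching nothing.
It also fails if it takes over 67 s, if anything falls off the work surface, if the arm or the gripper's body presses on something with over 40 N, if the wrist force passes 120 N, or if a joint passes its speed limit or range.

### The arm

A 7-joint arm with a two-finger parallel gripper is mounted at the origin on a cart in front of the work surface, level with it; the furniture and walls round the work are solid. World frame = base frame: x ahead of the robot, y to its left, z up, the work surface at z = 0. Lengths are in mm, angles in rad, forces in N, time in s.
With the tool pointing down it reaches from about 400 to 875 mm from the base axis. Payload 4.4 kg.
Tool frame: the origin (TCP) lies at the very end of the fingers, on their centre line; the grasp point (between the pads) lies 19 mm behind it; z points along the fingers, x is the direction in which the jaws open and shut, and the axes are right-handed (so a half turn about z gives the same grasp; the last joint's range is limited). The gripper opens to 85 mm and grips with 20 to 120 N. Pads are 22 mm wide; open, the fingers measure 114 mm over their backs; the gripper's body (76 mm by 85 mm) begins 54 mm behind the grasp point. The pads swing forward as they close: fully open they stand 13 mm farther back than shut.
Start: joints at [1.145, 0.628, 0.038, 1.517, -0.027, 0.996, -0.02], TCP at [228.885, -608.383, 231.313] pointing down, gripper open.
Joint ranges: [-3.06, 3.06], [-0.37, 2.12], [-1.25, 1.32], [0.18, 2.47], [-1.1, 4.24], [0.23, 1.98], [-2.94, 2.94]. Speed limits (rad/s): [2.57, 2.57, 3.14, 3.14, 3.14, 3.14, 3.14].

### API

Orientations are given as [roll, pitch, yaw] about the fixed x, y, z axes, in that order (R = Rz(yaw) Ry(pitch) Rx(roll)).
In Python, from cell import * gives the robot as it stands. The module is installed in compiled form; this text tells all that it offers.
- The arm moves only by the tool play_rows, never from a script. Its argument "targets" is a list of rows, each an object with "slide": the shift along the tool's x, y, z in mm, a list of three; "turn": the turn, a rotation vector about the tool's x, y, z in degrees, a list of three; "hand": the finger opening in mm, from 0 to 85.4. A call has 1 to 5 rows; each row shifts and turns the commanded pose from where the row before left it, along the tool's axes as they then stand; what a row does not reach is not made up. A row lasts 1/8 s, in which the tool goes at most 62.5 mm and 10.7 degrees, less where a joint would pass 70% of its speed; a pose out of reach is approached as far as the arm can. A call is refused whole if a number of a shift passes 62.5 or a number of a turn 10.7, either way. A call with a gripper value outside its range is refused whole. The fingers move at their own pace and stop on an object; the grip force is fixed at half the most. Time passes only in rows, so rows that do not move let the fingers close. It gives the time, the measured TCP pose, the force and the opening at its end, in the units of the state.
- read_state(): the state, without advancing time (a new reading comes with each control period).
- get_image(name): name is "side" or "top" or "wrist"; returns (picture, depth): 420x560x3 uint8, blue, green, red; 420x560 float32, mm along the optical axis (not along the pixel's ray), 0 where there is no reading.
- calibration(name): a dict with "K" (3x3 intrinsics, pixels), "D" ([k1, k2, p1, p2, k3] as OpenCV has them; the pictures are not rectified), "R" (3x3) and "t" (3): a world point X has camera coordinates R X + t. Camera axes: x right, y down, z forward; pixel columns grow to the right and rows downward; lengths in mm; the calibration is good to about 2 mm. A picture is of the moment at which its call begins: read the wrist's pose just before it. calibration takes no time and is no camera call; for the wrist camera it gives the pose at the moment of the call.
- finish_job(): hands the job in, once; it reports no verdict.
The state is a dict: "clock": time; "qpos": joint angles; "qd": joint speeds; "tau": joint torques, N m; "eef_pos": TCP position; "tool_rot": TCP orientation; "force": force on the tool from outside, world axes, zero at the start; "torque": the same for the moment, N m; "width": finger opening in mm.
Only numpy, scipy, OpenCV 4.12 (cv2) and the standard library are available. Lean on these libraries where they do the work, as an engineer would, in place of code of your own. Each camera call takes 0.05 s, during which the arm holds its last target.

## Working session

There is one attempt and no reset: what is moved stays moved. The work goes in short steps, Python scripts to look and compute and a tool call to move; the robot and the scene stay as the last step left them, time stands still between calls to the robot, and variables do not carry over. Pictures are saved under pics/ and viewed, and the job is handed in when it is done.

Besides the shell and the picture viewer there is one more tool, called after "Call:" as name([rows], argument=value, ...), one row to a line, values as JSON. play_rows: Moves the arm, as the interface text tells. Its arguments: {"type":"object","properties":{"targets":{"type":"array"}},"required":["targets"]}

```bash
mkdir -p pics; python3 - <<'E'
from cell import *
import cv2,numpy as np
print(read_state())
for n in ["side","top","wrist"]:
    c=calibration(n); print(n,c)
    im,d=get_image(n); cv2.imwrite(f"pics/{n}0.png",im); np.save(f"{n}0.npy",d)
E
```

```text
{'clock': 0.0, 'qpos': array([ 1.14518564,  0.62935962,  0.0384128 ,  1.51836225, -0.02702704,
        0.996274  , -0.02000821]), 'qd': array([-5.76970520e-04,  2.74292843e-03, -1.13991263e-03,  8.27517840e-05,
        2.49321069e-03, -3.71346941e-04, -3.03864606e-04]), 'tau': array([-6.34006283e-04, -5.63392425e+01,  1.22633826e+00, -1.93441343e+01,
        1.10026274e-02,  1.05897576e-02, -3.35395221e-06]), 'eef_pos': array([ 228.69702996, -607.78097945,  230.38162902]), 'tool_rot': array([-3.14157823e+00,  1.88660662e-03, -1.21098484e+00]), 'force': array([ 0.59446658, -0.33873858, -0.90428998]), 'torque': array([-0.05082573,  0.01614606, -0.06588104]), 'width': 85.29616365312104}
side {'K': array([[401.23022614,   0.        , 271.27829343],
       [  0.        , 401.23022614, 212.05190553],
       [  0.        ,   0.        ,   1.        ]]), 'D': array([-0.06621435,  0.        ,  0.        ,  0.        ,  0.        ]), 'R': array([[ 0.97439679, -0.224682  , -0.00830054],
       [-0.09276092, -0.36810575, -0.92514516],
       [ 0.20480799,  0.90222844, -0.37952278]]), 't': array(
[... 293 characters left out ...]
R': array([[ 0.02797527, -0.99960099,  0.00390471],
       [-0.99487512, -0.02822228, -0.09709278],
       [ 0.09716424, -0.0011685 , -0.99526768]]), 't': array([-131.50307272,  559.77376722,  981.88100715])}
wrist {'K': array([[344.55396983,   0.        , 276.92600345],
       [  0.        , 344.55396983, 213.67464898],
       [  0.        ,   0.        ,   1.        ]]), 'D': array([-0.04390321,  0.        ,  0.        ,  0.        ,  0.        ]), 'R': array([[ 3.51512107e-01, -9.36183079e-01, -6.93760842e-04],
       [-9.04513240e-01, -3.39811848e-01,  2.57650359e-01],
       [-2.41443654e-01, -8.99397046e-02, -9.66237968e-01]]), 't': array([-649.35241478,  -32.79612619,  377.13213532])}
```

View pics/side0.png

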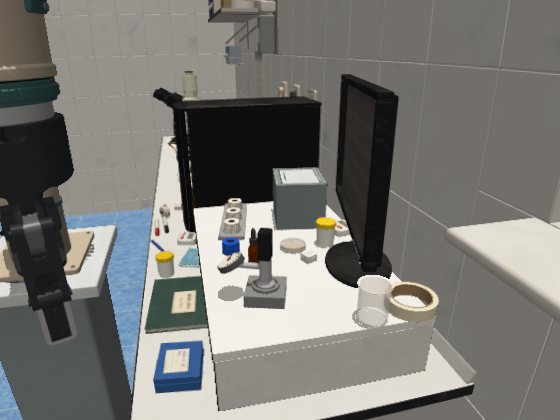

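View pics/top0.png

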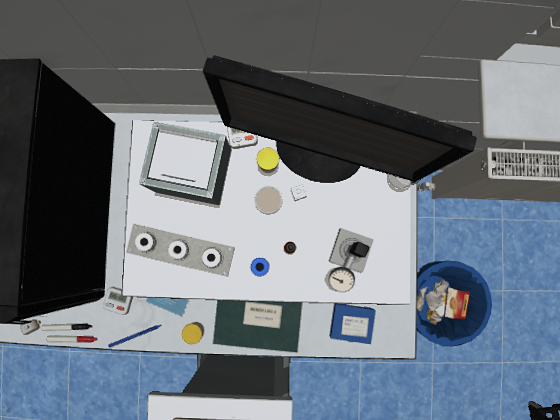

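View pics/wrist0.png

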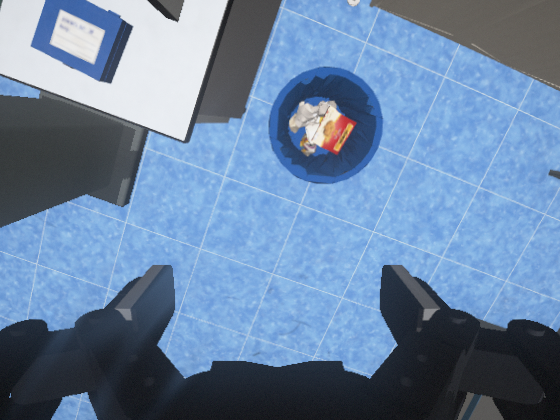

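The side view shows the board (235,220), discard box (298,195), and gauge in dock (265,280). The top view shows closures at about (144,241), (178,249) and (211,257), the gauge at (350,255), and the flap at (187,160). A decoy blue cap sits at (260,267). Next I'll measure these.

```bash
cat > h.py <<'E'
import cv2,numpy as np
from scipy.spatial.transform import Rotation as Rot
def ray(c,px):
    p=cv2.undistortPoints(np.array([[px]],float),c['K'],c['D'])[0,0]
    d=c['R'].T@np.array([p[0],p[1],1.]); o=-c['R'].T@c['t']; return o,d
def onz(c,px,z):
    o,d=ray(c,px); s=(z-o[2])/d[2]; return o+s*d
def pt(c,px,depth):
    o,d=ray(c,px); return o+d*depth
def proj(c,X):
    r,_=cv2.Rodrigues(c['R']); return cv2.projectPoints(np.array([X],float),r,c['t'],c['K'],c['D'])[0][0,0]
def cloud(c,d):
    v,u=np.nonzero(d>0); p=cv2.undistortPoints(np.stack([u,v],1).astype(float)[:,None],c['K'],c['D'])[:,0]
    z=d[v,u]; P=np.c_[p*z[:,None],z]; out=np.full(d.shape+(3,),np.nan); out[v,u]=(P-c['t'])@c['R']; return out
E
python3 - <<'E'
from cell import *
from h import *
c=calibration("top"); d=np.load("top0.npy"); im=cv2.imread("pics/top0.png")
C=cloud(c,d)
for n,p in dict(cap1=(144,241),cap2=(178,249),cap3=(211,257),flap=(187,160),dial=(341,280),grip=(358,249),dockcorner=(365,235),drop=(290,247),dish=(268,200),cup=(268,158),cg=(298,191),blue=(260,267),table=(330,220),monTop=(220,70),mon2=(465,140),mon3=(380,160),cab=(100,130),beaker=(398,178)).items():
    print(n,C[p[1],p[0]].round(0))
a=im[215:285,115:245];cv2.imwrite("pics/c1.png",cv2.resize(a,None,fx=6,fy=6,interpolation=cv2.INTER_CUBIC))
a=im[220:300,310:400];cv2.imwrite("pics/c2.png",cv2.resize(a,None,fx=7,fy=7,interpolation=cv2.INTER_CUBIC))
a=im[110:215,130:240];cv2.imwrite("pics/c3.png",cv2.resize(a,None,fx=5,fy=5,interpolation=cv2.INTER_CUBIC))
s=cv2.imread("pics/side0.png");cv2.imwrite("pics/c4.png",cv2.resize(s[160:340,200:400],None,fx=3.3,fy=3.3,interpolation=cv2.INTER_CUBIC))
E
```

```text
cap1 [486. 169.  35.]
cap2 [471.  95.  33.]
cap3 [456.  23.  35.]
flap [648.  67. 123.]
dial [ 417. -250.   77.]
grip [ 480. -273.  140.]
dockcorner [ 514. -313.    0.]
drop [ 482. -144.   84.]
dish [585. -95.  15.]
cup [669. -93.  59.]
cg [ 606. -160.   18.]
blue [438. -82.  32.]
table [ 546. -234.   -2.]
monTop [728. -27. 390.]
mon2 [ 636. -383.  391.]
mon3 [ 658. -317.  128.]
cab [744. 307. -22.]
beaker [ 633. -368.   71.]
```

View pics/c1.png

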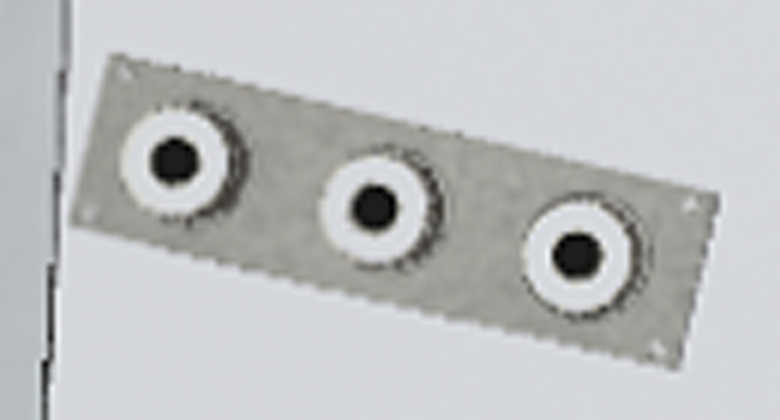

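View pics/c2.png

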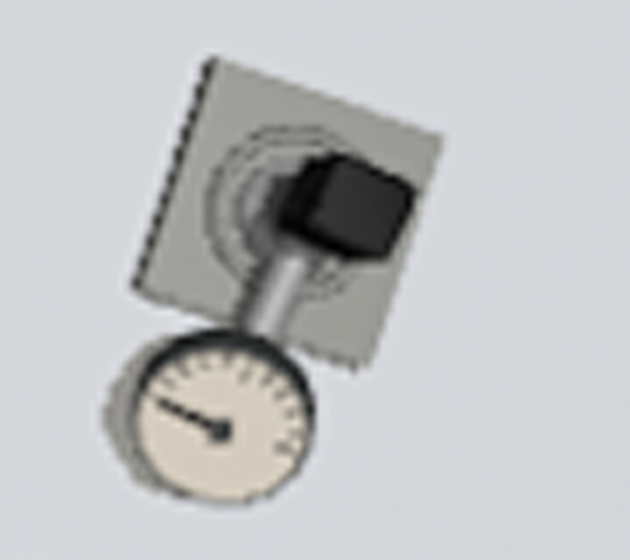

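View pics/c3.png

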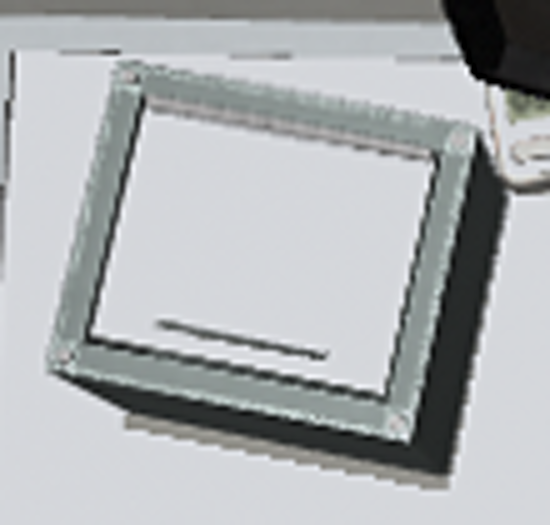

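View pics/c4.png

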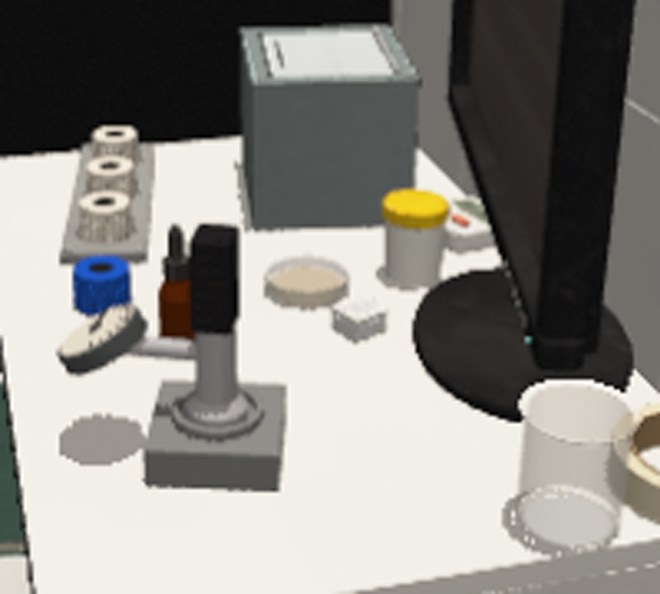

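```bash
python3 - <<'E'
from cell import *
from h import *
c=calibration("top"); d=np.load("top0.npy"); im=cv2.imread("pics/top0.png").astype(int)
C=cloud(c,d); Z=C[...,2]; g=im.sum(2)
# septa
S=[]
for (u,v) in [(144,241),(178,249),(211,257)]:
    w=np.clip(300-g[v-8:v+9,u-8:u+9],0,None).astype(float)
    yy,xx=np.mgrid[v-8:v+9,u-8:u+9]
    m=(w>0)&(np.hypot(xx-u,yy-v)<6.5)
    n,l,st,ce=cv2.connectedComponentsWithStats(m.astype(np.uint8)); i=l[8,8]
    w=w*(l==i)
    p=((xx*w).sum()/w.sum(),(yy*w).sum()/w.sum()); S.append(onz(c,p,34)); print("sept",np.round(p,2),S[-1].round(1))
S=np.array(S); print(np.linalg.norm(np.diff(S,axis=0),axis=1), np.degrees(np.arctan2(*(S[0]-S[2])[[1,0]]))-90)
def region(name,x0,x1,y0,y1,z0,z1):
    m=(C[...,0]>x0)&(C[...,0]<x1)&(C[...,1]>y0)&(C[...,1]<y1)&(Z>z0)&(Z<z1)
    P=C[m]; r=cv2.minAreaRect(P[:,:2].astype(np.float32)); print(name,m.sum(),P.mean(0).round(1),"rect",np.round(r[0],1),np.round(r[1],1),round(r[2],1)); return m
region("griptop",440,520,-310,-240,110,125)
region("griptop2",440,520,-310,-230,125,150)
region("dock",420,560,-340,-200,17,28)
region("dial",380,440,-290,-210,45,85)
region("board",380,540,-30,230,5,12)
region("box",560,760,-40,170,121,130)
region("cup",630,700,-140,-50,50,70)
region("drop",460,500,-170,-120,60,95)
region("blue",410,470,-110,-50,25,40)
for q in [(478,-272,118)]: print(proj(c,q))
# flap corners
for p in [(130+147/5,110+97/5),(130+437/5,110+155/5),(130+388/5,110+397/5),(130+90/5,110+340/5)]: print("flapcorner",onz(c,p,124).round(1))
# box outer top corners
for p in [(130+120/5,110+63/5),(130+478/5,110+130/5),(130+408/5,110+440/5),(130+50/5,110+370/5)]: print("boxcorner",onz(c,p,125).round(1))
for p in [(310+210/7,220+58/7),(310+442/7,220+136/7),(310+365/7,220+367/7),(310+135/7,220+287/7)]: print("dock",onz(c,p,24).round(1))
print("dial", onz(c,(310+225/7,220+418/7),50).round(1),onz(c,(310+225/7,220+418/7),52).round(1))
for k in ((130+157/5,110+323/5),(130+327/5,110+355/5)): print("slot",onz(c,k,124).round(1))
E
```

```text
sept [143.72 241.35] [485.2 170.4  34. ]
sept [177.1  249.13] [470.8  96.8  34. ]
sept [210.62 257.  ] [456.3  23.8  34. ]
[74.99528972 74.41142575] -11.144423262711115
griptop 21 [ 480.  -268.4  116.7] rect [ 477.3 -269.6] [31.2 14.8] 20.0
griptop2 187 [ 479.5 -276.9  140.1] rect [ 480.  -277.7] [26.6 24.5] 64.9
dock 721 [ 480.9 -275.7   23.6] rect [ 479.4 -279.3] [75.3 76.7] 72.2
dial 473 [ 417.4 -250.    74.8] rect [ 416.9 -250.8] [46.1 53.1] 0.5
board 1992 [469.3  93.    8.5] rect [465.7  96. ] [133.  238.3] 0.8
box 4479 [649.6  75.2 124.1] rect [665.7  62. ] [175.4 168.7] 80.4
cup 409 [667.7 -92.5  59.7] rect [668. -92.] [47.3 47.1] 69.0
drop 52 [ 482.2 -145.3   72.1] rect [ 482.2 -145.5] [16.6 14.6] 1.4
blue 262 [438.6 -81.3  29.4] rect [439.1 -82.2] [36.5 38.7] 1.0
[355.65053548 250.32752514]
flapcorner [708.9 126.  124. ]
flapcorner [687.6   7.6 124. ]
flapcorner [589.6  22.8 124. ]
flapcorner [609.3 143.1 124. ]
boxcorner [722.5 137.7 125. ]
boxcorner [698.   -8.5 125. ]
boxcorner [572.6  14.  125. ]
boxcorner [596.7 158.3 125. ]
dock [ 526.2 -253.3   24. ]
dock [ 503.9 -326.2   24. ]
dock [ 432.  -303.1   24. ]
dock [ 454.9 -231.3   24. ]
dial [ 416.6 -256.2   50. ] [ 416.7 -255.9   52. ]
slot [616.8 116.5 124. ]
slot [605.7  47.8 124. ]
```

```bash
python3 - <<'E'
from cell import *
from h import *
s=read_state(); T=Rot.from_euler('xyz',s['tool_rot']).as_matrix()
c=calibration("wrist"); o=-c['R'].T@c['t']
print("cam pos in tool",T.T@(o-s['eef_pos'])); print("cam axes in tool (cols x,y,z)\n",(T.T@c['R'].T).round(3))
# where a dial would show: gauge frame: foot 0; TCP 71 above; dial at tool y = +-80, z=+71-52
for sgn in(1,-1):
  for q in [(0,sgn*97,71-40),(0,sgn*45,71-64),(0,sgn*70,71-50),(0,0,71)]:
    print(sgn,q,proj(c,T@np.array(q)+s['eef_pos']))
for n in("side","top"):
    c=calibration(n); print(n,-c['R'].T@c['t'])
E
```

```text
cam pos in tool [-3.77189951e-02 -6.50628823e+01 -1.41909677e+02]
cam axes in tool (cols x,y,z)
 [[ 1.    -0.001  0.001]
 [ 0.001  0.966  0.258]
 [-0.001 -0.258  0.966]]
1 (0, 97, 31) [276.86875991 396.20844193]
1 (0, 45, 7) [276.84058246 348.74213077]
1 (0, 70, 21) [276.85201867 370.90235532]
1 (0, 0, 71) [276.71864777 226.08551917]
-1 (0, -97, 31) [276.59678939  51.72807783]
-1 (0, -45, 7) [276.70006846 169.83519376]
-1 (0, -70, 21) [276.64701978 110.93590811]
-1 (0, 0, 71) [276.71864777 226.08551917]
side [ 348.76482439 -920.7698306   445.64360306]
top [ 465.18010762 -114.50517654 1032.09789886]
```

```bash
cat > plan.py <<'E'
from h import *
from cell import read_state
def plan(target,yaw,n,start=None,startyaw=None,lead=0):
    """tool kept pointing down; linear path; prints rounded rows. yaw deg"""
    s=read_state(); p=np.array(s['eef_pos'] if start is None else start,float)
    R=Rot.from_euler('xyz',s['tool_rot']); y0=np.degrees(s['tool_rot'][2]) if startyaw is None else startyaw
    print("clock",round(s['clock'],2),"pos",p.round(1),"rot",np.degrees(s['tool_rot']).round(2),"F",np.round(s['force'],1),"w",round(s['width'],1))
    dy=(yaw-y0+180)%360-180
    Rt=Rot.from_euler('xyz',[180,0,yaw],degrees=True)
    rv=(R.inv()*Rt).as_rotvec(degrees=True); rv[2]=-dy
    t=np.round(rv/n,1); Rc=R; pc=p.copy()
    for i in range(n):
        goal=p+(np.array(target)-p)*(i+1)/n
        sl=np.round(Rc.as_matrix().T@(goal-pc),1); pc=pc+Rc.as_matrix()@sl
        Rc=Rc*Rot.from_rotvec(t,degrees=True)
        print(i,sl.tolist(),t.tolist(),pc.round(0))
def st():
    s=read_state(); print("clock",round(s['clock'],2),"pos",s['eef_pos'].round(1),"rot",np.degrees(s['tool_rot']).round(2),"F",np.round(s['force'],1),"w",round(s['width'],1)); return s
E
python3 -c "
from plan import *
plan([480,-278,250],66,13)"
```

```text
clock 0.15 pos [ 228.7 -607.9  230.6] rot [ 1.800e+02  8.000e-02 -6.939e+01] F [ 0.2 -0.4  0.2] w 85.6
0 [-17.0, -27.0, -1.5] [-0.0, 0.0, -10.4] [ 248. -583.  232.]
1 [-11.7, -29.7, -1.4] [-0.0, 0.0, -10.4] [ 267. -557.  234.]
2 [-6.3, -31.3, -1.5] [-0.0, 0.0, -10.4] [ 287. -532.  235.]
3 [-0.5, -31.9, -1.5] [-0.0, 0.0, -10.4] [ 306. -506.  237.]
4 [5.3, -31.4, -1.4] [-0.0, 0.0, -10.4] [ 325. -481.  238.]
5 [10.8, -30.0, -1.5] [-0.0, 0.0, -10.4] [ 345. -456.  240.]
6 [16.1, -27.6, -1.5] [-0.0, 0.0, -10.4] [ 364. -430.  241.]
7 [20.8, -24.2, -1.4] [-0.0, 0.0, -10.4] [ 383. -405.  243.]
8 [24.9, -20.0, -1.5] [-0.0, 0.0, -10.4] [ 403. -379.  244.]
9 [28.0, -15.2, -1.5] [-0.0, 0.0, -10.4] [ 422. -354.  246.]
10 [30.3, -9.9, -1.4] [-0.0, 0.0, -10.4] [ 441. -329.  247.]
11 [31.6, -4.3, -1.5] [-0.0, 0.0, -10.4] [ 461. -303.  248.]
12 [31.9, 1.5, -1.5] [-0.0, 0.0, -10.4] [ 480. -278.  250.]
```

Call:
play_rows([
  {"slide": [-17, -27, -1.5], "turn": [0, 0, -10.4], "hand": 85},
  {"slide": [-11.7, -29.7, -1.5], "turn": [0, 0, -10.4], "hand": 85},
  {"slide": [-6.3, -31.3, -1.5], "turn": [0, 0, -10.4], "hand": 85},
  {"slide": [-0.5, -31.9, -1.5], "turn": [0, 0, -10.4], "hand": 85},
  {"slide": [5.3, -31.4, -1.5], "turn": [0, 0, -10.4], "hand": 85},
])

```text
clock: 0.78
eef_pos: [326.0, -480.5, 238.7]
tool_rot: [-3.141, 0.0, -0.298]
force: [0.9, -1.6, 0.1]
width: 85.0
```

Call:
play_rows([
  {"slide": [10.8, -30, -1.5], "turn": [0, 0, -10.4], "hand": 85},
  {"slide": [16.1, -27.6, -1.5], "turn": [0, 0, -10.4], "hand": 85},
  {"slide": [20.8, -24.2, -1.5], "turn": [0, 0, -10.4], "hand": 85},
  {"slide": [24.9, -20, -1.5], "turn": [0, 0, -10.4], "hand": 85},
])

```text
clock: 1.27
eef_pos: [403.2, -379.1, 244.7]
tool_rot: [-3.141, 0.0, 0.428]
force: [-0.6, 0.0, 0.4]
width: 85.0
```

Call:
play_rows([
  {"slide": [28, -15.2, -1.5], "turn": [0, 0, -10.4], "hand": 85},
  {"slide": [30.3, -9.9, -1.5], "turn": [0, 0, -10.4], "hand": 85},
  {"slide": [31.6, -4.3, -1.5], "turn": [0, 0, -10.4], "hand": 85},
  {"slide": [31.9, 1.5, -1.5], "turn": [0, 0, -10.4], "hand": 85},
  {"slide": [0, 0, 0], "turn": [0, 0, 0], "hand": 85},
])

```text
clock: 1.9
eef_pos: [481.8, -275.6, 250.9]
tool_rot: [3.141, -0.002, 1.154]
force: [-0.6, 0.3, 0.1]
width: 85.3
```

```bash
python3 - <<'E'
from plan import *
from cell import *
s=st(); c=calibration("wrist"); im,d=get_image("wrist"); cv2.imwrite("pics/w1.png",im); np.save("w1.npy",d); np.savez("w1c.npz",**{k:np.array(v) for k,v in c.items()})
print(s['qpos'].round(2))
E
```

```text
clock 1.9 pos [ 481.8 -275.6  250.9] rot [ 1.7997e+02 -1.3000e-01  6.6110e+01] F [-0.6  0.3  0.1] w 85.3
[ 0.89  0.53 -0.63  1.75  0.37  0.98  1.26]
```

View pics/w1.png

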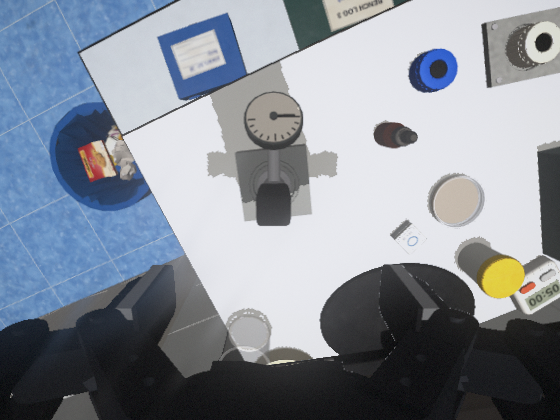

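The dial is at (273,118), its needle pointing right at rest, and the grip block is at (273,205). Next I'll refine the gauge's position and yaw.

```bash
python3 - <<'E'
from plan import *
c=dict(np.load("w1c.npz")); d=np.load("w1.npy"); C=cloud(c,d); Z=C[...,2]
def reg(n,x0,x1,y0,y1,z0,z1):
    m=(C[...,0]>x0)&(C[...,0]<x1)&(C[...,1]>y0)&(C[...,1]<y1)&(Z>z0)&(Z<z1); P=C[m]
    r=cv2.minAreaRect(P[:,:2].astype(np.float32)); print(n,m.sum(),P.mean(0).round(1),np.round(r[0],1),np.round(r[1],1),round(r[2],1))
reg("grip",440,520,-310,-240,136,148)
reg("dial",370,450,-300,-200,60,95)
reg("dock",420,540,-340,-220,18,28)
im=cv2.imread("pics/w1.png"); print(C[118,273],C[100,273],C[140,273])
for (u,v) in ((541,42),): print("cap3?",C[v,u])
hsv=cv2.cvtColor(im,cv2.COLOR_BGR2GRAY)
p=(273,195)
print(C[180:226:5,273].round(0).tolist())
print(C[213,250:296:3].round(0).tolist())
E
```

```text
grip 1039 [ 480.  -278.4  140.9] [ 480.5 -278.7] [25.4 24. ] 66.3
dial 2791 [ 420.8 -252.    74.7] [ 419.9 -251.8] [53.1 53.4] 15.1
dock 2632 [ 475.6 -276.2   23.3] [ 480.7 -278.9] [76.2 76.3] 72.5
[ 418.09704384 -250.96328464   76.52456628] [ 403.4548202  -244.54033693   65.08294023] [ 435.28154675 -258.55747963   84.67107226]
cap3? [455.81670713  21.86816006  33.26387305]
[[469.0, -274.0, 73.0], [470.0, -274.0, 97.0], [470.0, -274.0, 119.0], [470.0, -274.0, 138.0], [473.0, -275.0, 141.0], [477.0, -276.0, 141.0], [480.0, -278.0, 142.0], [484.0, -280.0, 141.0], [487.0, -281.0, 141.0], [491.0, -283.0, 140.0]]
[[500.0, -316.0, 23.0], [501.0, -313.0, 24.0], [478.0, -291.0, 139.0], [478.0, -289.0, 142.0], [479.0, -287.0, 141.0], [480.0, -285.0, 141.0], [481.0, -282.0, 142.0], [482.0, -280.0, 142.0], [482.0, -278.0, 142.0], [483.0, -276.0, 142.0], [485.0, -274.0, 141.0], [485.0, -272.0, 142.0], [486.0, -270.0, 141.0], [488.0, -268.0, 138.0], [519.0, -274.0, 22.0], [520.0, -271.0, 23.0]]
```

```bash
python3 -c "
from plan import *
plan([480.3,-278.6,96],66.2,5)"
```

```text
clock 1.95 pos [ 480.5 -277.6  250.7] rot [-1.7998e+02 -2.0000e-02  6.5870e+01] F [-0.4 -0.6 -0.4] w 85.2
0 [-0.2, 0.1, 30.9] [-0.0, -0.0, -0.1] [ 480. -278.  220.]
1 [-0.2, 0.0, 31.0] [-0.0, -0.0, -0.1] [ 480. -278.  189.]
2 [-0.2, 0.1, 30.9] [-0.0, -0.0, -0.1] [ 480. -278.  158.]
3 [-0.2, 0.1, 30.9] [-0.0, -0.0, -0.1] [ 480. -278.  127.]
4 [-0.3, 0.0, 31.0] [-0.0, -0.0, -0.1] [ 480. -279.   96.]
```

Call:
play_rows([
  {"slide": [-1, 0, 30], "turn": [0, 0, 0], "hand": 85},
  {"slide": [0, 0.2, 35], "turn": [0, 0, -0.3], "hand": 70},
  {"slide": [0, 0, 40], "turn": [0, 0, 0], "hand": 60},
  {"slide": [0, 0, 35], "turn": [0, 0, 0], "hand": 55},
  {"slide": [0, 0, 14], "turn": [0, 0, 0], "hand": 50},
])

```text
clock: 2.58
eef_pos: [477.8, -280.3, 94.8]
tool_rot: [-3.138, 0.001, 1.151]
force: [-0.3, 0.6, -0.4]
width: 49.9
```

Call:
play_rows([
  {"slide": [0, 0, 0], "turn": [0, 0, 0], "hand": 45},
  {"slide": [0, 0, 0], "turn": [0, 0, 0], "hand": 34},
])

```text
clock: 2.82
eef_pos: [480.7, -280.0, 98.0]
tool_rot: [3.139, 0.0, 1.153]
force: [0.1, -0.0, 0.4]
width: 34.2
```

```bash
python3 - <<'E'
from plan import *
from cell import *
s=st(); im,d=get_image("wrist"); cv2.imwrite("pics/w2.png",im)
E
```

```text
clock 2.83 pos [ 480.7 -280.    98. ] rot [1.7987e+02 2.0000e-02 6.6070e+01] F [ 0.1 -0.   0.4] w 34.2
```

View pics/w2.png

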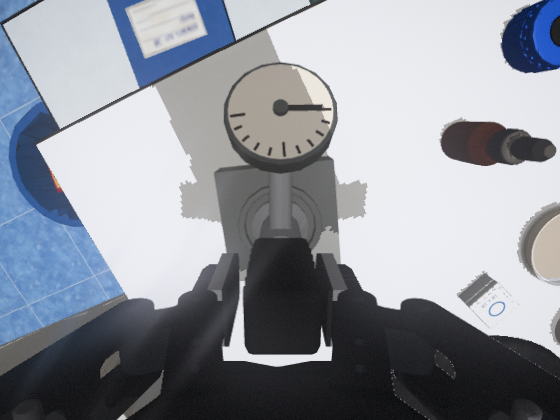

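Call:
play_rows([
  {"slide": [1.3, 0, 2], "turn": [0, 0, 0], "hand": 32},
  {"slide": [0, 0, 0], "turn": [0, 0, 0], "hand": 20},
  {"slide": [0, 0, 0], "turn": [0, 0, 0], "hand": 15},
  {"slide": [0, 0, 0], "turn": [0, 0, 0], "hand": 15},
])

```text
clock: 3.38
eef_pos: [481.1, -278.3, 95.6]
tool_rot: [3.14, -0.0, 1.154]
force: [-0.8, 0.5, 6.4]
width: 25.4
```

Call:
play_rows([
  {"slide": [0, 0, -2], "turn": [0, 0, 0], "hand": 15},
  {"slide": [0, 0, -15], "turn": [0, 0, 0], "hand": 15},
  {"slide": [0, 0, -25], "turn": [0, 0, 0], "hand": 15},
  {"slide": [0, 0, -30], "turn": [0, 0, 0], "hand": 15},
  {"slide": [0, 0, 0], "turn": [0, 0, 0], "hand": 15},
])

```text
clock: 4.0
eef_pos: [482.0, -278.8, 169.3]
tool_rot: [3.137, 0.0, 1.154]
force: [-0.7, 0.5, -2.4]
width: 25.3
```

```bash
python3 - <<'E'
from plan import *
from cell import *
s=st(); im,d=get_image("wrist"); cv2.imwrite("pics/w3.png",im)
im,d=get_image("side"); cv2.imwrite("pics/s3.png",cv2.resize(im[120:340,180:420],None,fx=3,fy=3))
E
```

```text
clock 4.0 pos [ 482.  -278.8  169.3] rot [1.7971e+02 1.0000e-02 6.6100e+01] F [-0.7  0.5 -2.4] w 25.3
```

View pics/w3.png

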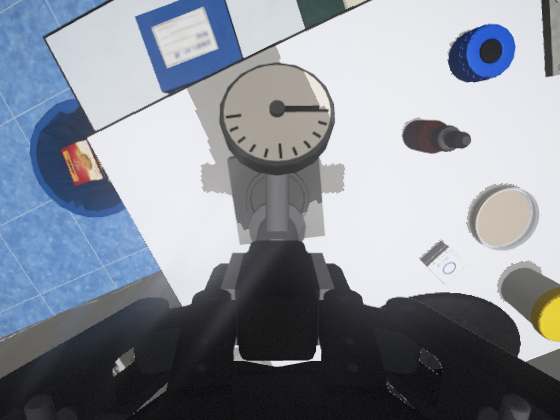

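View pics/s3.png

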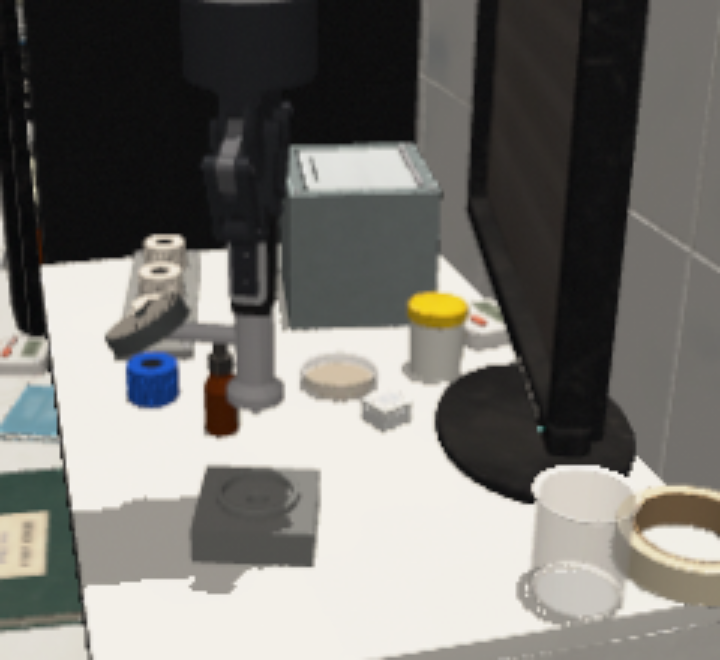

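```bash
python3 - <<'E'
from plan import *
from cell import *
for n in("top","side"):
    c=calibration(n); C=cloud(c,np.load(n+"0.npy"))
    m=(C[...,1]>180)&(C[...,2]>60)&(C[...,0]>100)&(C[...,0]<800)&(C[...,1]<500)
    P=C[m]; print(n,len(P),P.min(0),P.max(0))
    for x in range(150,800,50):
        q=P[(abs(P[:,0]-x)<25)]; 
        if len(q): print(x,"ymin",q[:,1].min().round(),"zmax",q[:,2].max().round(),"zmin",q[:,2].min().round(),len(q))
plan([485.5,170.0,215],66.2,12)
E
```

```text
top 19908 [327.53406309 303.33056685  60.04140543] [792.37779863 381.25648918 291.09852987]
350 ymin 305.0 zmax 290.0 zmin 60.0 1414
400 ymin 304.0 zmax 291.0 zmin 60.0 2098
450 ymin 304.0 zmax 290.0 zmin 60.0 2126
500 ymin 304.0 zmax 290.0 zmin 60.0 2177
550 ymin 304.0 zmax 290.0 zmin 60.0 2210
600 ymin 304.0 zmax 290.0 zmin 60.0 2266
650 ymin 304.0 zmax 290.0 zmin 60.0 2259
700 ymin 304.0 zmax 291.0 zmin 60.0 2322
750 ymin 303.0 zmax 290.0 zmin 60.0 2334
side 10996 [327.98338581 296.49986826  60.03990948] [791.9544076  499.18216007 289.92271674]
350 ymin 301.0 zmax 290.0 zmin 60.0 992
400 ymin 299.0 zmax 290.0 zmin 60.0 1374
450 ymin 300.0 zmax 290.0 zmin 60.0 1298
500 ymin 298.0 zmax 289.0 zmin 60.0 1273
550 ymin 296.0 zmax 289.0 zmin 60.0 1242
600 ymin 299.0 zmax 289.0 zmin 60.0 1220
650 ymin 299.0 zmax 289.0 zmin 61.0 1125
700 ymin 300.0 zmax 289.0 zmin 78.0 1067
750 ymin 299.0 zmax 290.0 zmin 77.0 1064
clock 4.1 pos [ 480.  -278.4  166.8] rot [-1.7999e+02  2.0000e-02  6.6100e+01] F [-0.7  0.  -2.5] w 25.7
0 [34.3, -14.7, -4.0] [-0.0, 0.0, -0.0] [ 480. -241.  171.]
1 [34.4, -14.7, -4.1] [-0.0, 0.0, -0.0] [ 481. -204.  175.]
2 [34.3, -14.8, -4.0] [-0.0, 0.0, -0.0] [ 481. -166.  179.]
3 [34.4, -14.7, -4.0] [-0.0, 0.0, -0.0] [ 482. -129.  183.]
4 [34.3, -14.7, -4.0] [-0.0, 0.0, -0.0] [482. -92. 187.]
5 [34.4, -14.7, -4.1] [-0.0, 0.0, -0.0] [483. -54. 191.]
6 [34.3, -14.7, -4.0] [-0.0, 0.0, -0.0] [483. -17. 195.]
7 [34.4, -14.8, -4.0] [-0.0, 0.0, -0.0] [484.  21. 199.]
8 [34.3, -14.7, -4.0] [-0.0, 0.0, -0.0] [484.  58. 203.]
9 [34.3, -14.7, -4.1] [-0.0, 0.0, -0.0] [485.  95. 207.]
10 [34.4, -14.7, -4.0] [-0.0, 0.0, -0.0] [485. 133. 211.]
11 [34.3, -14.7, -4.0] [-0.0, 0.0, -0.0] [486. 170. 215.]
```

Call:
play_rows([
  {"slide": [0, 0, -30], "turn": [0, 0, 0], "hand": 15},
  {"slide": [20, -9, -13], "turn": [0, 0, 0], "hand": 15},
  {"slide": [34, -14.6, 0], "turn": [0, 0, 0], "hand": 15},
  {"slide": [36, -15.4, 0], "turn": [0, 0, 0], "hand": 15},
  {"slide": [40, -17, 0], "turn": [0, 0, 0], "hand": 15},
])

```text
clock: 4.72
eef_pos: [480.8, -134.2, 209.0]
tool_rot: [-3.14, -0.0, 1.154]
force: [0.9, 1.0, -2.4]
width: 25.1
```

Call:
play_rows([
  {"slide": [44, -19, 0], "turn": [0, 0, 0], "hand": 15},
  {"slide": [44, -19, 0], "turn": [0, 0, 0], "hand": 15},
  {"slide": [44, -19, 0], "turn": [0, 0, 0], "hand": 15},
  {"slide": [40, -17, 0], "turn": [0, 0, 0], "hand": 15},
  {"slide": [0, 0, 0], "turn": [0, 0, 0], "hand": 15},
])

```text
clock: 5.35
eef_pos: [482.4, 56.2, 209.6]
tool_rot: [-3.14, -0.002, 1.163]
force: [0.8, 0.1, -1.7]
width: 25.7
```

```bash
python3 - <<'E'
from plan import *
from cell import *
s=st(); c=calibration("wrist"); im,d=get_image("wrist"); cv2.imwrite("pics/w4.png",im);np.save("w4.npy",d); np.savez("w4c.npz",**{k:np.array(v) for k,v in c.items()}); st()
print(s['qpos'].round(2))
E
```

```text
clock 5.35 pos [482.4  56.2 209.6] rot [-1.799e+02 -1.300e-01  6.661e+01] F [ 0.8  0.1 -1.7] w 25.7
clock 5.4 pos [482.4  53.2 209.3] rot [-1.799e+02  1.000e-02  6.642e+01] F [ 1.1 -1.1 -1.4] w 25.4
[ 0.27  0.49 -0.63  1.98  0.39  0.8   0.58]
```

View pics/w4.png

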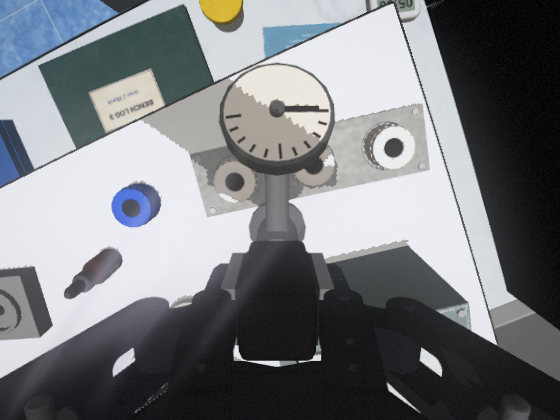

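The closures show in the wrist view at (394,147), (315,165) and (234,182). I'll measure them again now that the arm is still.

```bash
python3 - <<'E'
from plan import *
from cell import *
s=st(); c=calibration("wrist"); im,d=get_image("wrist"); cv2.imwrite("pics/w5.png",im)
g=im.astype(int).sum(2)
for u,v in ((394,147),(234,182)):
    yy,xx=np.mgrid[v-14:v+15,u-14:u+15]; m=(g[v-14:v+15,u-14:u+15]<150)&(np.hypot(xx-u,yy-v)<14)
    n,l,stt,ce=cv2.connectedComponentsWithStats(m.astype(np.uint8)); i=1+stt[1:,4].argmax(); p=ce[i]+[u-14,v-14]; print(p.round(1),stt[i,4],onz(c,p,34).round(1))
T=Rot.from_euler('xyz',s['tool_rot']).as_matrix(); C=cloud(c,d); Q=(C-s['eef_pos'])@T
for (u,v) in ((277,70),(277,108),(277,150),(277,185),(277,205),(262,222),(277,225),(292,222),(225,110),(330,110)): print((u,v),Q[v,u].round(1))
m=(Q[...,1]<-38)&(Q[...,1]>-100)&(abs(Q[...,0])<35)&(Q[...,2]<45); print(Q[m].mean(0),np.ptp(Q[m],axis=0))
E
```

```text
clock 5.4 pos [482.4  53.2 209.3] rot [-1.799e+02  1.000e-02  6.642e+01] F [ 1.1 -1.1 -1.4] w 25.4Traceback (most recent call last):
  File "<stdin>", line 7, in <module>
ValueError: attempt to get argmax of an empty sequence
```

```bash
python3 - <<'E'
from plan import *
from cell import *
s=st(); c=calibration("wrist"); im,d=get_image("wrist"); cv2.imwrite("pics/w5.png",im)
g=im.astype(int).sum(2)
for u,v in ((394,147),(234,182)):
    w=g[v-16:v+17,u-16:u+17]; yy,xx=np.mgrid[v-16:v+17,u-16:u+17]; m=(w<w.min()+110)&(np.hypot(xx-u,yy-v)<15)
    n,l,stt,ce=cv2.connectedComponentsWithStats(m.astype(np.uint8)); i=1+stt[1:,4].argmax(); p=ce[i]+[u-16,v-16]; print(w.min(),p.round(1),stt[i,4],onz(c,p,34).round(1))
T=Rot.from_euler('xyz',s['tool_rot']).as_matrix(); C=cloud(c,d); Q=(C-s['eef_pos'])@T
for (u,v) in ((277,70),(277,108),(277,150),(277,185),(277,205),(262,222),(277,225),(292,222),(225,110),(330,110)): print((u,v),Q[v,u].round(1))
m=(Q[...,1]<-38)&(Q[...,1]>-100)&(abs(Q[...,0])<35)&(Q[...,2]<45); print(Q[m].mean(0),np.ptp(Q[m],axis=0))
E
```

```text
clock 5.45 pos [482.6  51.3 209.2] rot [-1.7991e+02  7.0000e-02  6.6250e+01] F [-0.5 -0.2 -3.2] w 25.5
190 [399.  144.2] 269 [485.1 171.1  34. ]
159 [239.6 179.6] 252 [456.2  24.6  34. ]
(277, 70) [ -0.  -89.   32.2]
(277, 108) [ -0.  -71.1  17.9]
(277, 150) [ -0.1 -53.   11.4]
(277, 185) [ -0.1 -35.1  24.7]
(277, 205) [ -0.1 -25.5  22.5]
(262, 222) [-8.9 -8.4 51.1]
(277, 225) [ -0.1 -15.1  22.9]
(292, 222) [ 8.8 -7.4 54.7]
(225, 110) [-23.8 -70.4  21.7]
(330, 110) [ 24.2 -70.4  21.6]
[ -0.24353906 -66.75762914  20.60384755] [52.96009956 55.06584322 27.23235298]
```

View pics/w5.png

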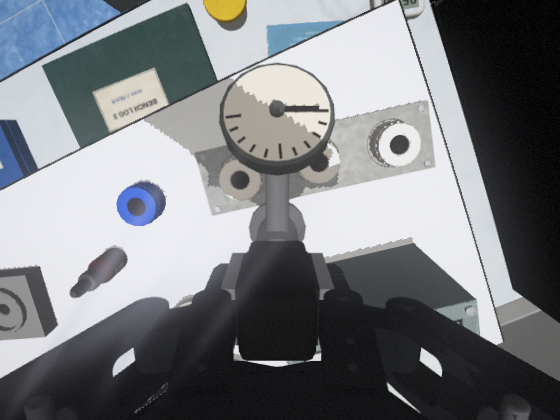

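```bash
python3 -c "
from plan import *
plan([485.7,170.6,150],66.2,4)"
```

```text
clock 5.5 pos [482.8  50.2 209.2] rot [-1.7993e+02  9.0000e-02  6.6130e+01] F [ 0.6 -0.6 -2.7] w 25.2
0 [27.8, -11.5, 14.8] [-0.0, 0.0, -0.0] [484.  80. 194.]
1 [27.9, -11.5, 14.7] [-0.0, 0.0, -0.0] [484. 110. 180.]
2 [27.8, -11.5, 14.8] [-0.0, 0.0, -0.0] [485. 140. 165.]
3 [27.9, -11.5, 14.8] [-0.0, 0.0, -0.0] [486. 171. 150.]
```

Call:
play_rows([
  {"slide": [27.8, -11.5, 0], "turn": [0, 0, 0], "hand": 15},
  {"slide": [27.9, -11.5, 15], "turn": [0, 0, 0], "hand": 15},
  {"slide": [27.8, -11.5, 22], "turn": [0, 0, 0], "hand": 15},
  {"slide": [27.9, -11.5, 22], "turn": [0, 0, 0], "hand": 15},
  {"slide": [0, 0, 0], "turn": [0, 0, 0], "hand": 15},
])

```text
clock: 6.12
eef_pos: [485.6, 172.1, 149.2]
tool_rot: [-3.139, 0.001, 1.156]
force: [0.0, -0.1, -1.9]
width: 25.5
```

Call:
play_rows([
  {"slide": [0, 0, 0], "turn": [0, 0, 0], "hand": 15},
])

```text
clock: 6.25
eef_pos: [486.9, 169.3, 150.6]
tool_rot: [-3.141, 0.002, 1.152]
force: [0.4, -1.2, -2.0]
width: 25.2
```

```bash
python3 - <<'E'
from plan import *
from cell import *
plan([485.7,170.6,117],66.2,2)
im,d=get_image("side"); cv2.imwrite("pics/s6.png",cv2.resize(im[150:270,170:290],None,fx=5,fy=5)); st()
E
```

```text
clock 6.25 pos [486.9 169.3 150.6] rot [-1.7999e+02  1.0000e-01  6.6010e+01] F [ 0.4 -1.2 -2. ] w 25.2
0 [0.4, -0.8, 16.8] [-0.0, 0.0, -0.1] [486. 170. 134.]
1 [0.3, -0.8, 16.8] [-0.0, 0.0, -0.1] [486. 171. 117.]
clock 6.3 pos [487.2 169.2 150.9] rot [1.7998e+02 7.0000e-02 6.5970e+01] F [ 0.3 -0.1 -1.9] w 25.2
```

View pics/s6.png

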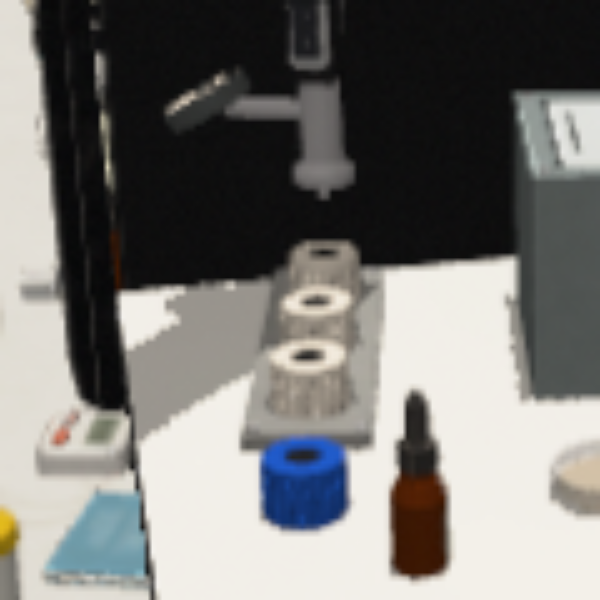

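Call:
play_rows([
  {"slide": [0.7, -1.6, 14], "turn": [0, 0, 0], "hand": 15},
  {"slide": [0, 0, 14], "turn": [0, 0, 0], "hand": 15},
  {"slide": [0, 0, 4], "turn": [0, 0, 0], "hand": 15},
  {"slide": [0, 0, 3], "turn": [0, 0, 0], "hand": 15},
  {"slide": [0, 0, 3], "turn": [0, 0, 0], "hand": 15},
])

```text
clock: 6.92
eef_pos: [485.7, 172.3, 112.8]
tool_rot: [3.142, 0.0, 1.154]
force: [-1.1, -0.3, 0.2]
width: 25.8
```

Call:
play_rows([
  {"slide": [0, 0, 2], "turn": [0, 0, 0], "hand": 15},
  {"slide": [0, 0, 2], "turn": [0, 0, 0], "hand": 15},
])

```text
clock: 7.18
eef_pos: [485.7, 172.3, 109.0]
tool_rot: [3.141, 0.0, 1.154]
force: [-2.2, -1.1, 1.2]
width: 25.0
```

Call:
play_rows([
  {"slide": [0, 0, 1.5], "turn": [0, 0, 0], "hand": 15},
  {"slide": [0, 0, 0], "turn": [0, 0, 0], "hand": 15},
])

```text
clock: 7.42
eef_pos: [485.7, 172.3, 107.4]
tool_rot: [3.142, 0.0, 1.154]
force: [-1.2, -0.0, 3.2]
width: 25.5
```

Call:
play_rows([
  {"slide": [0, 0, 1], "turn": [0, 0, 0], "hand": 15},
  {"slide": [0, 0, 0], "turn": [0, 0, 0], "hand": 15},
])

```text
clock: 7.68
eef_pos: [485.8, 172.4, 106.6]
tool_rot: [3.141, -0.0, 1.154]
force: [-2.5, -0.3, 4.3]
width: 25.3
```

Call:
play_rows([
  {"slide": [0, 0, 1], "turn": [0, 0, 0], "hand": 15},
  {"slide": [0, 0, 0], "turn": [0, 0, 0], "hand": 15},
])

```text
clock: 7.92
eef_pos: [485.8, 172.4, 106.6]
tool_rot: [3.14, 0.0, 1.154]
force: [-3.7, -1.6, 15.0]
width: 25.2
```

```bash
python3 - <<'E'
from plan import *
from cell import *
st(); im,d=get_image("wrist"); cv2.imwrite("pics/w7.png",im)
im,d=get_image("side"); cv2.imwrite("pics/s7.png",cv2.resize(im[150:270,170:290],None,fx=5,fy=5)); st()
E
```

```text
clock 7.92 pos [485.8 172.4 106.6] rot [1.7994e+02 1.0000e-02 6.6120e+01] F [-3.7 -1.6 15. ] w 25.2
clock 8.03 pos [485.8 172.4 106.5] rot [179.93   0.    66.12] F [-4.2 -2.7 14.6] w 25.2
```

View pics/w7.png

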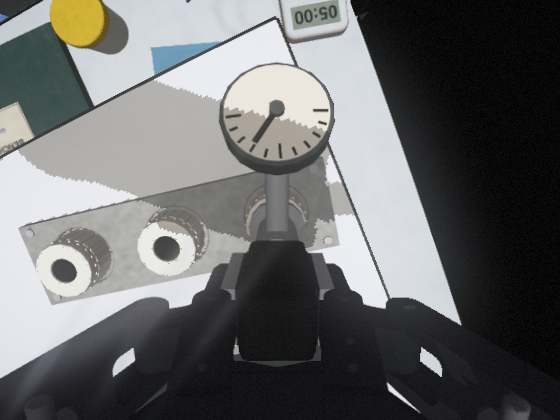

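View pics/s7.png

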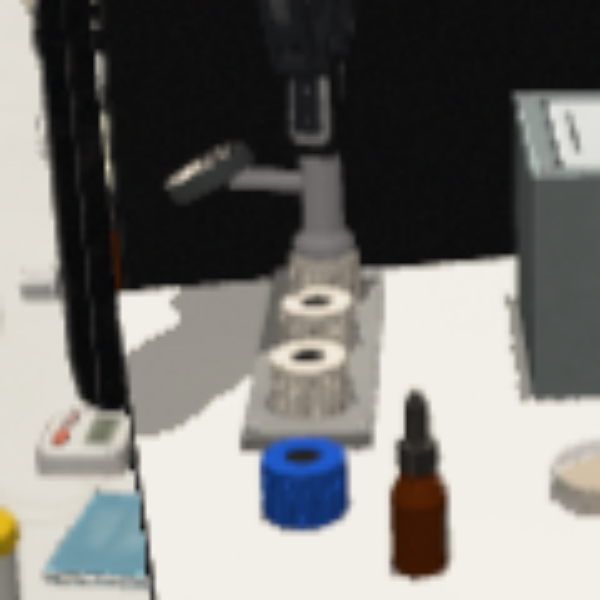

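Closure 1: the foot is flat (stopped at z = 106.6, 15 N), and the needle points to (255,143) from (277,108). That is about 2.1 rad, so it reads hard. I'll hold briefly, then lift.

Call:
play_rows([
  {"slide": [0, 0, 0], "turn": [0, 0, 0], "hand": 15},
  {"slide": [0, 0, 0], "turn": [0, 0, 0], "hand": 15},
  {"slide": [0, 0, 0], "turn": [0, 0, 0], "hand": 15},
  {"slide": [0, 0, 0], "turn": [0, 0, 0], "hand": 15},
])

```text
clock: 8.52
eef_pos: [485.8, 172.4, 106.5]
tool_rot: [3.14, 0.0, 1.154]
force: [-3.4, -2.1, 14.2]
width: 25.3
```

Call:
play_rows([
  {"slide": [0, 0, -4], "turn": [0, 0, 0], "hand": 15},
  {"slide": [0, 0, -14], "turn": [0, 0, 0], "hand": 15},
  {"slide": [0, 0, -20], "turn": [0, 0, 0], "hand": 15},
])

```text
clock: 8.9
eef_pos: [485.7, 172.4, 143.7]
tool_rot: [-3.141, -0.0, 1.154]
force: [-0.0, 0.5, -1.5]
width: 25.4
```

```bash
python3 - <<'E'
from plan import *
plan([471.1,97.0,146],66.2,4)
E
```

```text
clock 8.9 pos [485.7 172.4 143.7] rot [-179.96   -0.     66.12] F [-0.   0.5 -1.5] w 25.4
0 [-18.7, 4.3, -0.6] [-0.0, -0.0, -0.0] [482. 154. 144.]
1 [-18.7, 4.3, -0.6] [-0.0, -0.0, -0.0] [478. 135. 145.]
2 [-18.8, 4.3, -0.5] [-0.0, -0.0, -0.0] [475. 116. 145.]
3 [-18.7, 4.3, -0.6] [-0.0, -0.0, -0.0] [471.  97. 146.]
```

Call:
play_rows([
  {"slide": [-18.7, 4.3, 0], "turn": [0, 0, 0], "hand": 15},
  {"slide": [-18.7, 4.3, 0], "turn": [0, 0, 0], "hand": 15},
  {"slide": [-18.7, 4.3, 0], "turn": [0, 0, 0], "hand": 15},
  {"slide": [-18.7, 4.3, 0], "turn": [0, 0, 0], "hand": 15},
  {"slide": [0, 0, 5], "turn": [0, 0, 0], "hand": 15},
])

```text
clock: 9.52
eef_pos: [470.2, 93.6, 137.5]
tool_rot: [-3.141, 0.003, 1.15]
force: [0.4, -0.3, -0.6]
width: 25.3
```

Call:
play_rows([
  {"slide": [0, 0, 5], "turn": [0, 0, 0], "hand": 15},
  {"slide": [0, 0, 0], "turn": [0, 0, 0], "hand": 15},
  {"slide": [0, 0, 0], "turn": [0, 0, 0], "hand": 15},
])

```text
clock: 9.9
eef_pos: [471.2, 97.7, 133.2]
tool_rot: [-3.141, -0.0, 1.155]
force: [0.3, -0.2, -1.3]
width: 25.1
```

```bash
python3 - <<'E'
from plan import *
from cell import *
plan([471.1,97.0,117],66.2,2)
im,d=get_image("side"); cv2.imwrite("pics/s8.png",cv2.resize(im[150:270,170:290],None,fx=5,fy=5)); st()
E
```

```text
clock 9.9 pos [471.2  97.7 133.2] rot [-1.7999e+02 -2.0000e-02  6.6180e+01] F [ 0.3 -0.2 -1.3] w 25.1
0 [-0.4, 0.1, 8.1] [-0.0, -0.0, -0.0] [471.  97. 125.]
1 [-0.3, 0.1, 8.1] [-0.0, -0.0, -0.0] [471.  97. 117.]
clock 9.95 pos [471.2  97.6 133.3] rot [-1.800e+02 -2.000e-02  6.617e+01] F [-0.2  0.5 -0.9] w 25.4
```

View pics/s8.png

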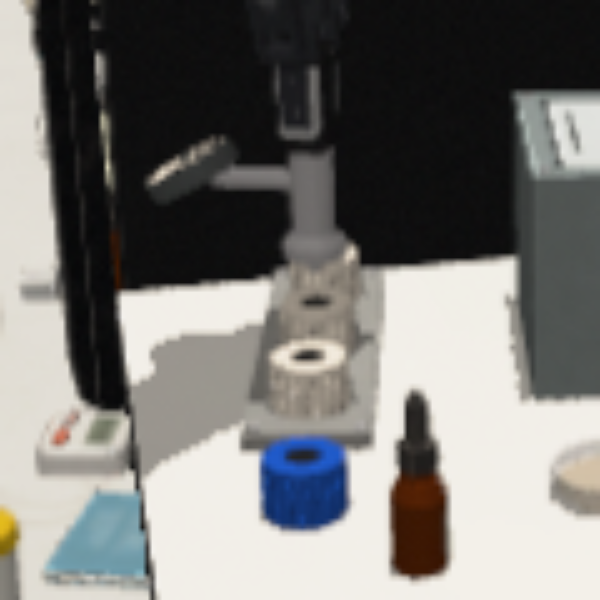

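Closure 1 still sits in its well and the gauge is over closure 2. Pressing now.

Call:
play_rows([
  {"slide": [-0.6, 0, 10], "turn": [0, 0, 0], "hand": 15},
  {"slide": [0, 0, 7], "turn": [0, 0, 0], "hand": 15},
  {"slide": [0, 0, 4], "turn": [0, 0, 0], "hand": 15},
  {"slide": [0, 0, 2.5], "turn": [0, 0, 0], "hand": 15},
  {"slide": [0, 0, 1.5], "turn": [0, 0, 0], "hand": 15},
])

```text
clock: 10.58
eef_pos: [470.7, 96.3, 108.2]
tool_rot: [-3.141, 0.0, 1.154]
force: [-1.0, -0.1, -0.8]
width: 25.2
```

Call:
play_rows([
  {"slide": [0, 0, 1.5], "turn": [0, 0, 0], "hand": 15},
  {"slide": [0, 0, 0], "turn": [0, 0, 0], "hand": 15},
])

```text
clock: 10.82
eef_pos: [470.8, 96.3, 106.8]
tool_rot: [-3.141, 0.0, 1.154]
force: [-1.5, -0.2, 0.0]
width: 25.7
```

Call:
play_rows([
  {"slide": [0, 0, 1.2], "turn": [0, 0, 0], "hand": 15},
  {"slide": [0, 0, 0], "turn": [0, 0, 0], "hand": 15},
  {"slide": [0, 0, 0], "turn": [0, 0, 0], "hand": 15},
])

```text
clock: 11.2
eef_pos: [470.9, 96.4, 106.6]
tool_rot: [3.141, 0.0, 1.154]
force: [-3.2, -1.1, 10.8]
width: 25.5
```

```bash
python3 - <<'E'
from plan import *
from cell import *
st(); im,d=get_image("wrist"); cv2.imwrite("pics/w9.png",im)
E
```

```text
clock 11.2 pos [470.9  96.4 106.6] rot [1.7995e+02 2.0000e-02 6.6110e+01] F [-3.2 -1.1 10.8] w 25.5
```

View pics/w9.png

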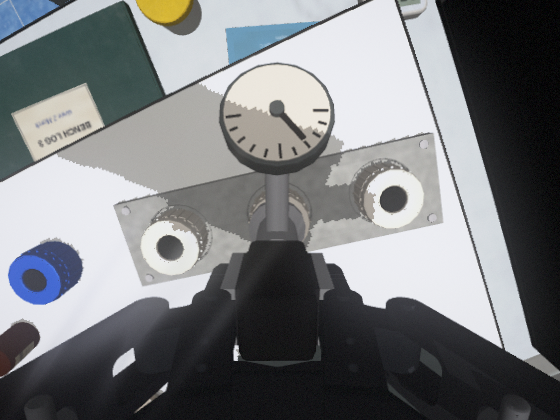

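Closure 2: the foot is flat and the needle points to (305,138), about 0.8 rad, so it is soft.

Call:
play_rows([
  {"slide": [0, 0, 0], "turn": [0, 0, 0], "hand": 15},
  {"slide": [0, 0, 0], "turn": [0, 0, 0], "hand": 15},
  {"slide": [0, 0, 0], "turn": [0, 0, 0], "hand": 15},
  {"slide": [0, 0, 0], "turn": [0, 0, 0], "hand": 15},
])

```text
clock: 11.75
eef_pos: [471.0, 96.4, 106.6]
tool_rot: [3.141, 0.0, 1.154]
force: [-3.1, 0.0, 10.3]
width: 25.4
```

Call:
play_rows([
  {"slide": [0, 0, -4], "turn": [0, 0, 0], "hand": 15},
  {"slide": [0, 0, -12], "turn": [0, 0, 0], "hand": 15},
  {"slide": [0, 0, -16], "turn": [0, 0, 0], "hand": 15},
])

```text
clock: 12.12
eef_pos: [471.1, 96.7, 138.2]
tool_rot: [-3.141, -0.001, 1.154]
force: [0.1, -0.5, -2.2]
width: 25.6
```

```bash
python3 - <<'E'
from plan import *
plan([456.8,23.9,136],66.2,4)
E
```

```text
clock 12.12 pos [471.1  96.7 138.2] rot [-1.7999e+02 -3.0000e-02  6.6120e+01] F [ 0.1 -0.5 -2.2] w 25.6
0 [-18.1, 4.1, 0.5] [-0.0, -0.0, -0.0] [467.  78. 138.]
1 [-18.1, 4.1, 0.6] [-0.0, -0.0, -0.0] [464.  60. 137.]
2 [-18.0, 4.1, 0.5] [-0.0, -0.0, -0.0] [460.  42. 137.]
3 [-18.1, 4.1, 0.6] [-0.0, -0.0, -0.0] [457.  24. 136.]
```

Call:
play_rows([
  {"slide": [-18.1, 4.1, 0], "turn": [0, 0, 0], "hand": 15},
  {"slide": [-18.1, 4.1, 0], "turn": [0, 0, 0], "hand": 15},
  {"slide": [-18.1, 4.1, 0], "turn": [0, 0, 0], "hand": 15},
  {"slide": [-18.1, 4.1, 0], "turn": [0, 0, 0], "hand": 15},
  {"slide": [0, 0, 2], "turn": [0, 0, 0], "hand": 15},
])

```text
clock: 12.75
eef_pos: [456.8, 22.3, 136.0]
tool_rot: [3.141, 0.0, 1.151]
force: [0.5, -1.2, -2.5]
width: 25.4
```

Call:
play_rows([
  {"slide": [0, 0, 2], "turn": [0, 0, 0], "hand": 15},
  {"slide": [0, 0, 0], "turn": [0, 0, 0], "hand": 15},
  {"slide": [0, 0, 0], "turn": [0, 0, 0], "hand": 15},
])

```text
clock: 13.12
eef_pos: [456.8, 24.4, 133.6]
tool_rot: [3.142, -0.001, 1.155]
force: [0.4, 0.6, -1.9]
width: 25.5
```

```bash
python3 - <<'E'
from plan import *
from cell import *
plan([456.8,23.9,117],66.2,2)
im,d=get_image("side"); cv2.imwrite("pics/s10.png",cv2.resize(im[150:270,170:290],None,fx=5,fy=5)); st()
E
```

```text
clock 13.12 pos [456.8  24.4 133.6] rot [ 1.800e+02 -3.000e-02  6.618e+01] F [ 0.4  0.6 -1.9] w 25.5
0 [-0.2, 0.1, 8.3] [0.0, -0.0, -0.0] [457.  24. 125.]
1 [-0.3, 0.1, 8.3] [0.0, -0.0, -0.0] [457.  24. 117.]
clock 13.18 pos [456.8  24.2 133.6] rot [ 1.800e+02 -2.000e-02  6.617e+01] F [-0.3 -0.1 -1.7] w 25.6
```

View pics/s10.png

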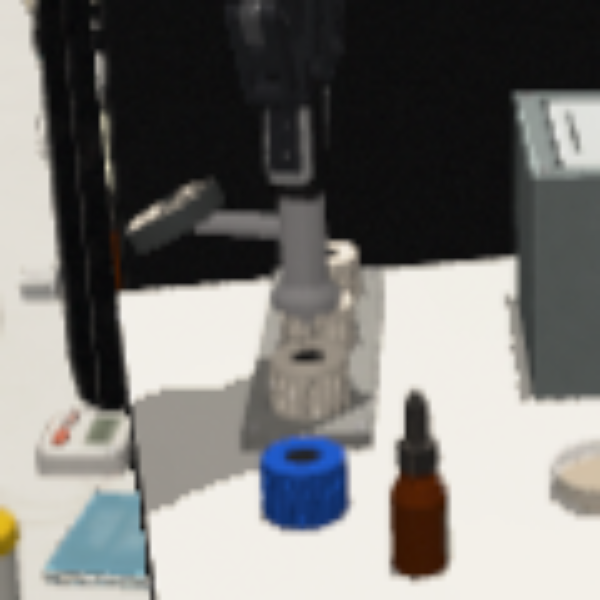

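The gauge hangs over closure 3 (305,355), aligned. Pressing.

Call:
play_rows([
  {"slide": [-0.3, 0, 10], "turn": [0, 0, 0], "hand": 15},
  {"slide": [0, 0, 7], "turn": [0, 0, 0], "hand": 15},
  {"slide": [0, 0, 4], "turn": [0, 0, 0], "hand": 15},
  {"slide": [0, 0, 2.5], "turn": [0, 0, 0], "hand": 15},
  {"slide": [0, 0, 1.5], "turn": [0, 0, 0], "hand": 15},
])

```text
clock: 13.8
eef_pos: [456.2, 23.3, 108.5]
tool_rot: [-3.141, 0.0, 1.154]
force: [-1.3, 0.1, -1.0]
width: 25.4
```

Call:
play_rows([
  {"slide": [0, 0, 1.5], "turn": [0, 0, 0], "hand": 15},
  {"slide": [0, 0, 0], "turn": [0, 0, 0], "hand": 15},
])

```text
clock: 14.05
eef_pos: [456.4, 23.3, 107.1]
tool_rot: [-3.142, 0.0, 1.154]
force: [-0.2, -0.4, 0.1]
width: 25.5
```

Call:
play_rows([
  {"slide": [0, 0, 1.2], "turn": [0, 0, 0], "hand": 15},
  {"slide": [0, 0, 0], "turn": [0, 0, 0], "hand": 15},
  {"slide": [0, 0, 0], "turn": [0, 0, 0], "hand": 15},
])

```text
clock: 14.42
eef_pos: [456.6, 23.3, 106.6]
tool_rot: [3.141, 0.0, 1.154]
force: [-3.0, -0.0, 7.2]
width: 25.3
```

```bash
python3 - <<'E'
from plan import *
from cell import *
st(); im,d=get_image("wrist"); cv2.imwrite("pics/w11.png",im)
E
```

```text
clock 14.43 pos [456.6  23.3 106.6] rot [1.7995e+02 1.0000e-02 6.6110e+01] F [-3.  -0.   7.2] w 25.3
```

View pics/w11.png

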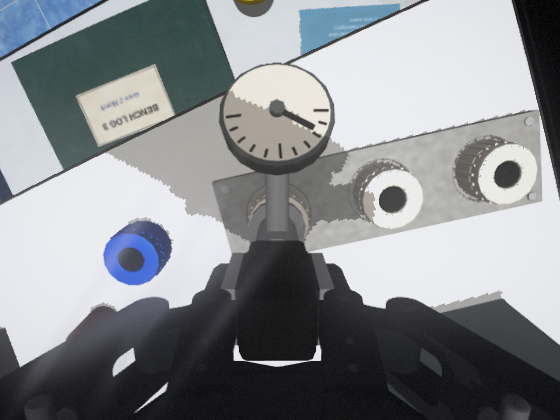

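Closure 3: the needle points to (315,127), about 0.46 rad, so it is soft. I'll push slightly more to make sure the foot is flat, and hold.

Call:
play_rows([
  {"slide": [0, 0, 0.5], "turn": [0, 0, 0], "hand": 15},
  {"slide": [0, 0, 0], "turn": [0, 0, 0], "hand": 15},
  {"slide": [0, 0, 0], "turn": [0, 0, 0], "hand": 15},
  {"slide": [0, 0, 0], "turn": [0, 0, 0], "hand": 15},
  {"slide": [0, 0, 0], "turn": [0, 0, 0], "hand": 15},
])

```text
clock: 15.1
eef_pos: [456.7, 23.3, 106.5]
tool_rot: [3.14, 0.0, 1.154]
force: [-3.8, -0.7, 13.5]
width: 25.7
```

Call:
play_rows([
  {"slide": [0, 0, -4], "turn": [0, 0, 0], "hand": 15},
  {"slide": [0, 0, -12], "turn": [0, 0, 0], "hand": 15},
  {"slide": [0, 0, -35], "turn": [0, 0, 0], "hand": 15},
  {"slide": [0, 0, -50], "turn": [0, 0, 0], "hand": 15},
])

```text
clock: 15.6
eef_pos: [455.8, 23.3, 207.2]
tool_rot: [-3.139, 0.0, 1.154]
force: [1.9, -1.0, -1.8]
width: 25.7
```

```bash
python3 - <<'E'
from plan import *
plan([481.1,-278.6,205],66.2,8)
E
```

```text
clock 15.6 pos [455.8  23.3 207.2] rot [-1.7986e+02  2.0000e-02  6.6140e+01] F [ 1.9 -1.  -1.8] w 25.7
0 [-33.2, 18.2, 0.2] [-0.0, 0.0, -0.0] [459. -14. 207.]
1 [-33.3, 18.1, 0.3] [-0.0, 0.0, -0.0] [462. -52. 207.]
2 [-33.2, 18.2, 0.2] [-0.0, 0.0, -0.0] [465. -90. 206.]
3 [-33.2, 18.1, 0.3] [-0.0, 0.0, -0.0] [ 468. -128.  206.]
4 [-33.3, 18.2, 0.2] [-0.0, 0.0, -0.0] [ 472. -165.  206.]
5 [-33.2, 18.2, 0.2] [-0.0, 0.0, -0.0] [ 475. -203.  206.]
6 [-33.2, 18.1, 0.3] [-0.0, 0.0, -0.0] [ 478. -241.  205.]
7 [-33.3, 18.2, 0.2] [-0.0, 0.0, -0.0] [ 481. -279.  205.]
```

Call:
play_rows([
  {"slide": [-33.2, 18.2, 0], "turn": [0, 0, 0], "hand": 15},
  {"slide": [-33.2, 18.2, 0], "turn": [0, 0, 0], "hand": 15},
  {"slide": [-33.2, 18.2, 0], "turn": [0, 0, 0], "hand": 15},
  {"slide": [-33.2, 18.2, 0], "turn": [0, 0, 0], "hand": 15},
  {"slide": [-33.2, 18.2, 0], "turn": [0, 0, 0], "hand": 15},
])

```text
clock: 16.23
eef_pos: [472.6, -166.6, 207.0]
tool_rot: [3.141, -0.001, 1.154]
force: [0.4, 0.7, -2.4]
width: 25.2
```

Call:
play_rows([
  {"slide": [-33.2, 18.2, 0], "turn": [0, 0, 0], "hand": 15},
  {"slide": [-33.2, 18.2, 0], "turn": [0, 0, 0], "hand": 15},
  {"slide": [-33.2, 18.2, 0], "turn": [0, 0, 0], "hand": 15},
  {"slide": [0, 0, 40], "turn": [0, 0, 0], "hand": 15},
  {"slide": [0, 0, 20], "turn": [0, 0, 0], "hand": 15},
])

```text
clock: 16.85
eef_pos: [481.0, -279.0, 145.1]
tool_rot: [-3.14, -0.0, 1.152]
force: [0.7, 0.2, -1.7]
width: 25.2
```

Call:
play_rows([
  {"slide": [0, 0, 15], "turn": [0, 0, 0], "hand": 15},
  {"slide": [0, 0, 0], "turn": [0, 0, 0], "hand": 15},
  {"slide": [0, 0, 0], "turn": [0, 0, 0], "hand": 15},
])

```text
clock: 17.23
eef_pos: [482.9, -278.6, 132.3]
tool_rot: [3.14, -0.0, 1.154]
force: [0.3, 0.0, -1.9]
width: 25.4
```

```bash
python3 - <<'E'
from plan import *
from cell import *
plan([480.7,-279,106],66.2,2)
im,d=get_image("side"); cv2.imwrite("pics/s12.png",cv2.resize(im[200:320,200:320],None,fx=5,fy=5)); st()
E
```

```text
clock 17.23 pos [ 482.9 -278.6  132.3] rot [ 1.799e+02 -1.000e-02  6.613e+01] F [ 0.3  0.  -1.9] w 25.4
0 [-0.6, -0.9, 13.1] [0.0, -0.0, -0.0] [ 482. -279.  119.]
1 [-0.7, -0.9, 13.2] [0.0, -0.0, -0.0] [ 481. -279.  106.]
clock 17.27 pos [ 482.9 -278.6  132.4] rot [179.89  -0.    66.13] F [ 0.5  0.1 -2.1] w 24.8
```

View pics/s12.png

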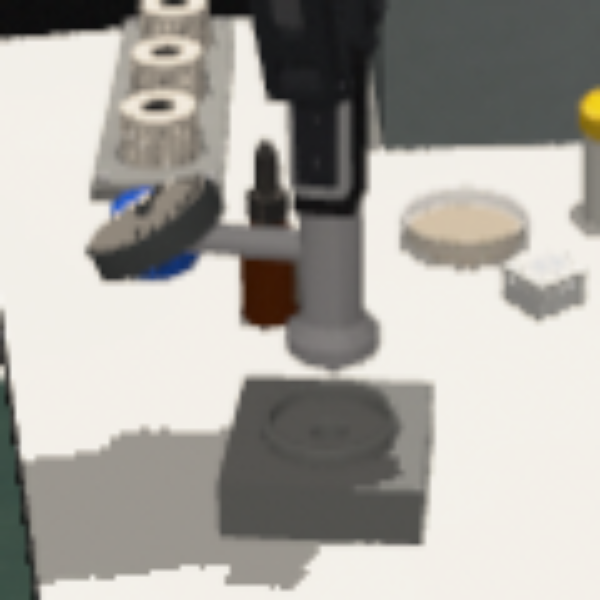

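Call:
play_rows([
  {"slide": [-1.3, -1.8, 10], "turn": [0, 0, 0], "hand": 15},
  {"slide": [0, 0, 10], "turn": [0, 0, 0], "hand": 15},
  {"slide": [0, 0, 5], "turn": [0, 0, 0], "hand": 15},
  {"slide": [0, 0, 0], "turn": [0, 0, 0], "hand": 15},
])

```text
clock: 17.77
eef_pos: [479.6, -278.7, 105.8]
tool_rot: [-3.141, -0.0, 1.154]
force: [-0.9, -0.7, -2.2]
width: 25.3
```

Call:
play_rows([
  {"slide": [0, 0.7, 0], "turn": [0, 0, 0], "hand": 15},
  {"slide": [0, 0, 4], "turn": [0, 0, 0], "hand": 15},
  {"slide": [0, 0, 3], "turn": [0, 0, 0], "hand": 15},
  {"slide": [0, 0, 2], "turn": [0, 0, 0], "hand": 15},
])

```text
clock: 18.27
eef_pos: [480.4, -279.2, 97.2]
tool_rot: [-3.141, -0.0, 1.154]
force: [-0.5, 0.3, -2.0]
width: 25.3
```

Call:
play_rows([
  {"slide": [0, 0, 1], "turn": [0, 0, 0], "hand": 15},
  {"slide": [0, 0, 0], "turn": [0, 0, 0], "hand": 15},
])

```text
clock: 18.52
eef_pos: [480.5, -279.2, 96.4]
tool_rot: [-3.142, -0.0, 1.154]
force: [0.3, 0.5, -3.3]
width: 25.8
```

Call:
play_rows([
  {"slide": [0, 0, 1], "turn": [0, 0, 0], "hand": 15},
  {"slide": [0, 0, 0], "turn": [0, 0, 0], "hand": 15},
])

```text
clock: 18.77
eef_pos: [480.7, -279.3, 95.6]
tool_rot: [3.141, 0.0, 1.154]
force: [0.2, -0.1, 0.2]
width: 25.4
```

```bash
python3 - <<'E'
from plan import *
from cell import *
st(); im,d=get_image("side"); cv2.imwrite("pics/s13.png",cv2.resize(im[200:320,200:320],None,fx=5,fy=5))
im,d=get_image("wrist"); cv2.imwrite("pics/w13.png",im);st()
E
```

```text
clock 18.77 pos [ 480.7 -279.3   95.6] rot [179.98   0.    66.11] F [ 0.2 -0.1  0.2] w 25.4
clock 18.88 pos [ 480.7 -279.3   95.6] rot [179.98   0.    66.11] F [-0.1  0.2  0.9] w 25.3
```

View pics/s13.png

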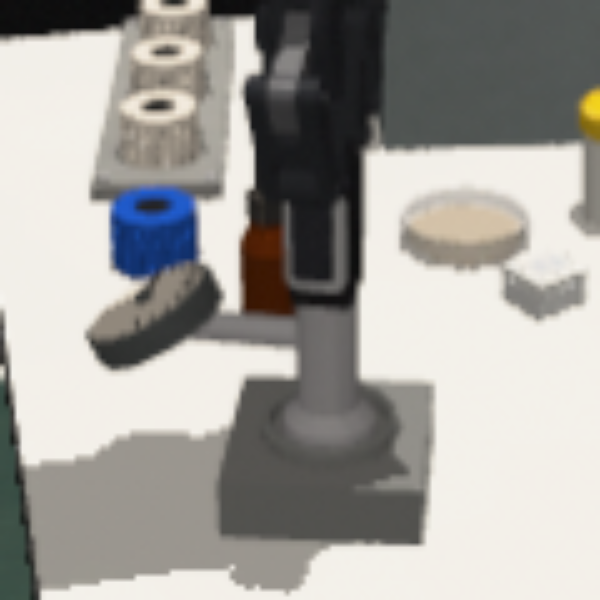

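View pics/w13.png

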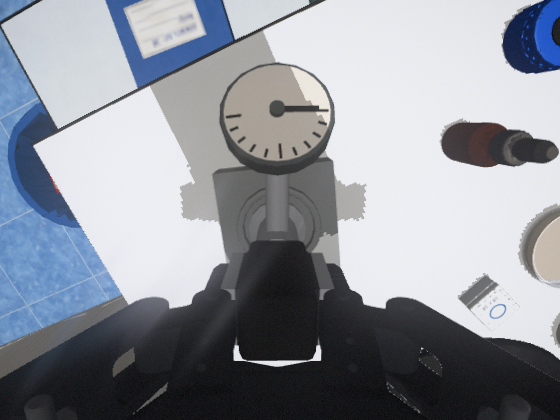

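The foot is seated inside the ring and the needle reads 0. Releasing and rising.

Call:
play_rows([
  {"slide": [0, 0, 0], "turn": [0, 0, 0], "hand": 30},
  {"slide": [0, 0, 0], "turn": [0, 0, 0], "hand": 40},
  {"slide": [0, 0, 0], "turn": [0, 0, 0], "hand": 55},
  {"slide": [0, 0, 0], "turn": [0, 0, 0], "hand": 60},
])

```text
clock: 19.38
eef_pos: [480.6, -279.2, 95.4]
tool_rot: [3.142, -0.0, 1.154]
force: [-0.8, -0.5, 0.6]
width: 59.5
```

Call:
play_rows([
  {"slide": [0, 0, -10], "turn": [0, 0, 0], "hand": 60},
  {"slide": [0, 0, -25], "turn": [0, 0, 0], "hand": 60},
  {"slide": [0, 0, -40], "turn": [0, 0, 0], "hand": 60},
  {"slide": [0, 0, -45], "turn": [0, 0, 0], "hand": 60},
])

```text
clock: 19.88
eef_pos: [480.2, -279.0, 216.9]
tool_rot: [-3.141, -0.0, 1.154]
force: [0.7, -1.0, -0.3]
width: 60.3
```

```bash
python3 - <<'E'
from plan import *
from cell import *
st(); im,d=get_image("side"); cv2.imwrite("pics/s14.png",cv2.resize(im[200:320,200:320],None,fx=5,fy=5))
plan([485.2,170.8,210],90,12)
E
```

```text
clock 19.88 pos [ 480.2 -279.   216.9] rot [-1.7996e+02 -2.0000e-02  6.6140e+01] F [ 0.7 -1.  -0.3] w 60.3
clock 19.93 pos [ 483.8 -279.9  222.9] rot [1.7946e+02 3.0000e-02 6.6140e+01] F [2.1 0.2 2.7] w 59.8
0 [34.4, -15.1, 0.9] [0.0, 0.0, -2.0] [ 484. -242.  222.]
1 [34.9, -13.9, 0.9] [0.0, 0.0, -2.0] [ 484. -205.  221.]
2 [35.4, -12.6, 0.9] [0.0, 0.0, -2.0] [ 484. -167.  220.]
3 [35.7, -11.4, 1.0] [0.0, 0.0, -2.0] [ 484. -130.  219.]
4 [36.2, -10.2, 0.9] [0.0, 0.0, -2.0] [484. -92. 217.]
5 [36.5, -8.9, 0.9] [0.0, 0.0, -2.0] [484. -55. 216.]
6 [36.8, -7.6, 0.9] [0.0, 0.0, -2.0] [485. -17. 215.]
7 [37.0, -6.3, 0.9] [0.0, 0.0, -2.0] [485.  21. 214.]
8 [37.2, -5.1, 0.9] [0.0, 0.0, -2.0] [485.  58. 213.]
9 [37.4, -3.7, 0.9] [0.0, 0.0, -2.0] [485.  96. 212.]
10 [37.5, -2.4, 0.9] [0.0, 0.0, -2.0] [485. 133. 211.]
11 [37.5, -1.1, 1.0] [0.0, 0.0, -2.0] [485. 171. 210.]
```

View pics/s14.png

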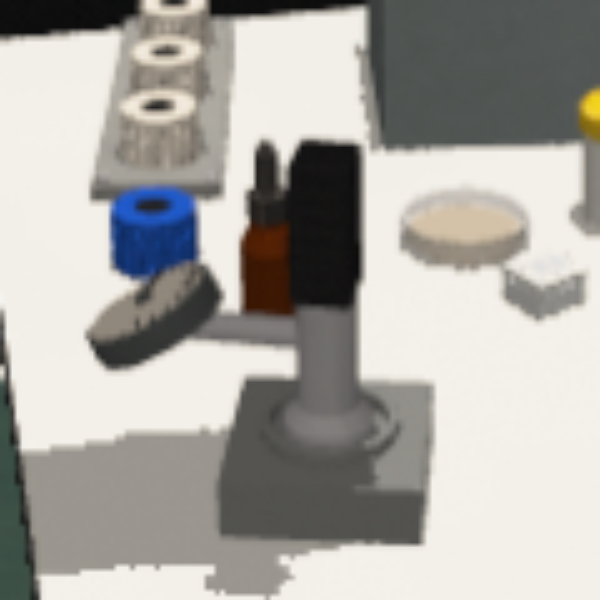

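The gauge stands upright in its dock. Next I'll pick closure 1, the hard one.

```bash
python3 - <<'E'
from plan import *
plan([485.2,170.8,150],79,11)
E
```

```text
clock 19.93 pos [ 483.8 -279.9  222.9] rot [1.7946e+02 3.0000e-02 6.6140e+01] F [2.1 0.2 2.7] w 59.8
0 [37.5, -16.5, 6.5] [0.0, 0.0, -1.2] [ 484. -239.  216.]
1 [37.9, -15.7, 6.4] [0.0, 0.0, -1.2] [ 484. -198.  210.]
2 [38.2, -15.0, 6.5] [0.0, 0.0, -1.2] [ 484. -157.  203.]
3 [38.5, -14.1, 6.4] [0.0, 0.0, -1.2] [ 484. -116.  196.]
4 [38.7, -13.3, 6.5] [0.0, 0.0, -1.2] [484. -75. 190.]
5 [39.1, -12.5, 6.4] [0.0, 0.0, -1.2] [485. -34. 183.]
6 [39.3, -11.7, 6.5] [0.0, 0.0, -1.2] [485.   7. 176.]
7 [39.5, -10.9, 6.4] [0.0, 0.0, -1.2] [485.  48. 170.]
8 [39.7, -10.0, 6.5] [0.0, 0.0, -1.2] [485.  89. 163.]
9 [40.0, -9.2, 6.4] [0.0, 0.0, -1.2] [485. 130. 157.]
10 [40.1, -8.3, 6.5] [0.0, 0.0, -1.2] [485. 171. 150.]
```

Call:
play_rows([
  {"slide": [30, -14, 0], "turn": [0, 0, -1.2], "hand": 60},
  {"slide": [37.9, -15.7, 0], "turn": [0, 0, -1.2], "hand": 60},
  {"slide": [38.2, -15, 0], "turn": [0, 0, -1.2], "hand": 60},
  {"slide": [38.5, -14.1, 0], "turn": [0, 0, -1.2], "hand": 60},
  {"slide": [38.7, -13.3, 0], "turn": [0, 0, -1.2], "hand": 60},
])

```text
clock: 20.55
eef_pos: [480.3, -80.8, 216.0]
tool_rot: [3.141, -0.0, 1.259]
force: [1.2, -0.7, -0.4]
width: 59.8
```

Call:
play_rows([
  {"slide": [39.1, -12.5, 0], "turn": [0, 0, -1.2], "hand": 60},
  {"slide": [39.3, -11.7, 0], "turn": [0, 0, -1.2], "hand": 60},
  {"slide": [39.5, -10.9, 10], "turn": [0, 0, -1.2], "hand": 60},
  {"slide": [39.7, -10, 20], "turn": [0, 0, -1.2], "hand": 60},
  {"slide": [40, -9.2, 30], "turn": [0, 0, -1.2], "hand": 60},
])

```text
clock: 21.18
eef_pos: [481.7, 124.3, 155.9]
tool_rot: [3.139, -0.001, 1.363]
force: [1.1, -1.4, -0.3]
width: 59.7
```

Call:
play_rows([
  {"slide": [40, -8.3, 30], "turn": [0, 0, -1.2], "hand": 60},
  {"slide": [0, 0, 0], "turn": [0, 0, 0], "hand": 60},
  {"slide": [0, 0, 0], "turn": [0, 0, 0], "hand": 60},
  {"slide": [0, 0, 0], "turn": [0, 0, 0], "hand": 60},
])

```text
clock: 21.68
eef_pos: [481.5, 162.3, 126.2]
tool_rot: [3.14, 0.0, 1.382]
force: [-0.6, 0.3, -0.2]
width: 60.2
```

```bash
python3 - <<'E'
from plan import *
from cell import *
s=st(); c=calibration("wrist"); im,d=get_image("wrist"); cv2.imwrite("pics/w15.png",im); np.save("w15.npy",d); np.savez("w15c.npz",**{k:np.array(v) for k,v in c.items()})
for X in ((485.2,170.8,34),(470.8,97.2,34)): print(proj(c,X).round(0))
plan([485.2,170.8,60],79,3)
E
```

```text
clock 21.68 pos [481.5 162.3 126.2] rot [1.7992e+02 2.0000e-02 7.9180e+01] F [-0.6  0.3 -0.2] w 60.2
[290. 220.]
[184. 219.]
clock 21.73 pos [481.5 162.3 126.2] rot [1.7992e+02 1.0000e-02 7.9170e+01] F [ 0.6 -0.5 -0.2] w 60.1
0 [3.0, 0.6, 22.1] [0.0, 0.0, 0.1] [483. 165. 104.]
1 [3.0, 0.7, 22.0] [0.0, 0.0, 0.1] [484. 168.  82.]
2 [3.0, 0.6, 22.1] [0.0, 0.0, 0.1] [485. 171.  60.]
```

View pics/w15.png

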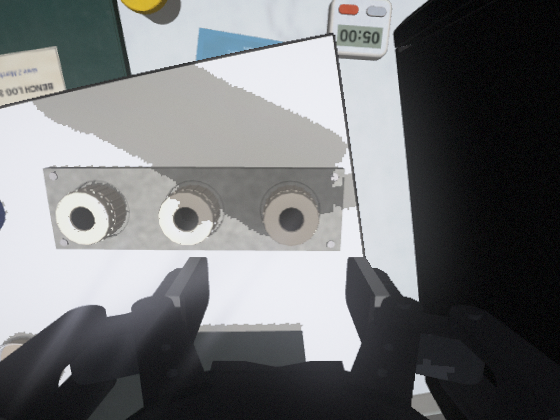

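Call:
play_rows([
  {"slide": [5, 1, 15], "turn": [0, 0, 0], "hand": 60},
  {"slide": [4, 0.9, 25], "turn": [0, 0, 0], "hand": 60},
  {"slide": [0, 0, 25], "turn": [0, 0, 0], "hand": 60},
  {"slide": [0, 0, 0], "turn": [0, 0, 0], "hand": 60},
  {"slide": [0, 0, 0], "turn": [0, 0, 0], "hand": 60},
])

```text
clock: 22.35
eef_pos: [484.6, 172.4, 60.7]
tool_rot: [3.141, -0.0, 1.384]
force: [0.1, -0.9, 0.4]
width: 60.0
```

```bash
python3 - <<'E'
from plan import *
from cell import *
s=st(); c=calibration("wrist"); im,d=get_image("wrist"); cv2.imwrite("pics/w16.png",im)
for X in ((485.2,170.8,34),(470.8,97.2,34)): print(proj(c,X).round(0))
plan([485.2,170.8,12],79,3)
E
```

```text
clock 22.35 pos [484.6 172.4  60.7] rot [ 1.7999e+02 -2.0000e-02  7.9310e+01] F [ 0.1 -0.9  0.4] w 60.0
[274. 252.]
[132. 251.]
clock 22.4 pos [484.9 172.5  61. ] rot [ 1.7995e+02 -4.0000e-02  7.9300e+01] F [ 0.4  0.  -1. ] w 59.9
0 [-0.5, 0.2, 16.3] [0.0, -0.0, 0.1] [485. 172.  45.]
1 [-0.6, 0.2, 16.4] [0.0, -0.0, 0.1] [485. 171.  28.]
2 [-0.5, 0.2, 16.3] [0.0, -0.0, 0.1] [485. 171.  12.]
```

View pics/w16.png

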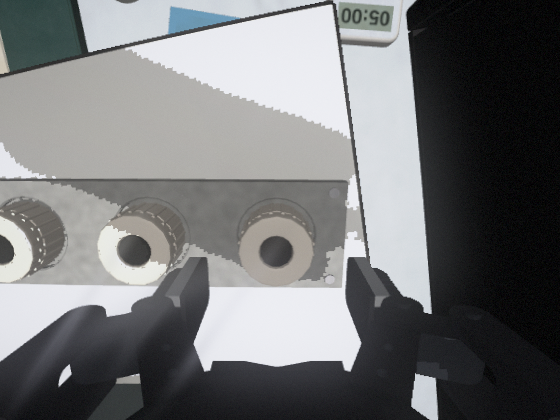

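Call:
play_rows([
  {"slide": [-1, 0.6, 15], "turn": [0, 0, 0], "hand": 54},
  {"slide": [0, 0, 17], "turn": [0, 0, 0], "hand": 54},
  {"slide": [0, 0, 10], "turn": [0, 0, 0], "hand": 54},
  {"slide": [0, 0, 6], "turn": [0, 0, 0], "hand": 54},
  {"slide": [0, 0, 0], "turn": [0, 0, 0], "hand": 54},
])

```text
clock: 23.02
eef_pos: [484.4, 171.2, 11.9]
tool_rot: [-3.141, 0.0, 1.385]
force: [-0.3, -0.8, -0.4]
width: 54.0
```

Call:
play_rows([
  {"slide": [0, 0, 0], "turn": [0, 0, 0], "hand": 45},
  {"slide": [0, 0, 0], "turn": [0, 0, 0], "hand": 36},
  {"slide": [0, 0, 0], "turn": [0, 0, 0], "hand": 30},
  {"slide": [0, 0, 0], "turn": [0, 0, 0], "hand": 30},
])

```text
clock: 23.52
eef_pos: [485.1, 171.3, 13.1]
tool_rot: [3.141, -0.001, 1.384]
force: [-1.4, 0.1, 5.3]
width: 37.9
```

Call:
play_rows([
  {"slide": [0, 0, -5], "turn": [0, 0, 0], "hand": 30},
  {"slide": [0, 0, -20], "turn": [0, 0, 0], "hand": 30},
  {"slide": [0, 0, -35], "turn": [0, 0, 0], "hand": 30},
  {"slide": [0, 0, -20], "turn": [0, 0, 0], "hand": 30},
  {"slide": [0, 0, 0], "turn": [0, 0, 0], "hand": 30},
])

```text
clock: 24.15
eef_pos: [485.8, 171.3, 93.7]
tool_rot: [3.139, -0.002, 1.384]
force: [0.3, 0.3, -0.4]
width: 38.0
```

```bash
python3 - <<'E'
from plan import *
from cell import *
s=st(); c=calibration("wrist"); im,d=get_image("wrist"); cv2.imwrite("pics/w17.png",im)
im,d=get_image("side"); cv2.imwrite("pics/s17.png",cv2.resize(im[110:270,170:370],None,fx=4,fy=4)); st()
E
```

```text
clock 24.15 pos [485.8 171.3  93.7] rot [ 1.7985e+02 -1.0000e-01  7.9280e+01] F [ 0.3  0.3 -0.4] w 38.0
clock 24.25 pos [484.6 170.6  92. ] rot [-1.7999e+02  3.0000e-02  7.9290e+01] F [-0.9 -0.5 -0.4] w 38.2
```

View pics/w17.png

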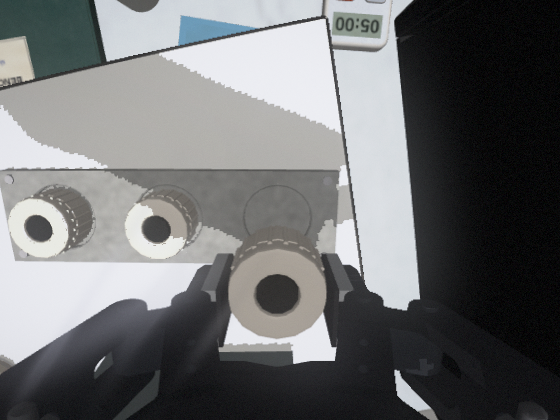

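View pics/s17.png

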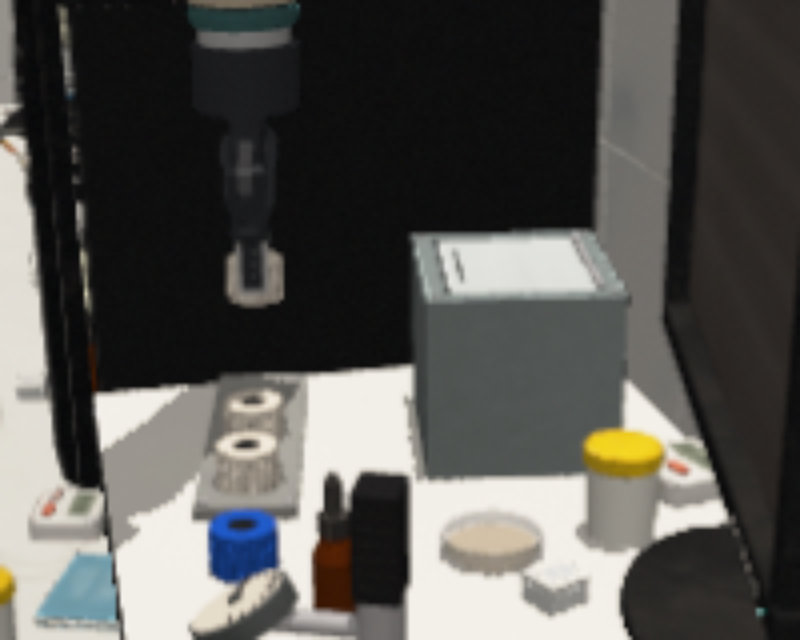

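```bash
python3 - <<'E'
from plan import *
plan([484.6,170.6,200],79.8,1)
plan([653.8,74,200],79.8,6,start=[484.6,170.6,200])
E
```

```text
clock 24.25 pos [484.6 170.6  92. ] rot [-1.7999e+02  3.0000e-02  7.9290e+01] F [-0.9 -0.5 -0.4] w 38.2
0 [-0.1, -0.0, -108.0] [-0.0, 0.0, -0.5] [485. 171. 200.]
clock 24.25 pos [484.6 170.6 200. ] rot [-1.7999e+02  3.0000e-02  7.9290e+01] F [-0.9 -0.5 -0.4] w 38.2
0 [-10.6, 30.7, -0.0] [-0.0, 0.0, -0.1] [513. 154. 200.]
1 [-10.6, 30.7, -0.0] [-0.0, 0.0, -0.1] [541. 138. 200.]
2 [-10.7, 30.6, -0.0] [-0.0, 0.0, -0.1] [569. 122. 200.]
3 [-10.7, 30.7, -0.0] [-0.0, 0.0, -0.1] [597. 106. 200.]
4 [-10.8, 30.6, -0.0] [-0.0, 0.0, -0.1] [626.  90. 200.]
5 [-10.9, 30.6, -0.0] [-0.0, 0.0, -0.1] [654.  74. 200.]
```

Call:
play_rows([
  {"slide": [0, 0, -38], "turn": [0, 0, 0], "hand": 30},
  {"slide": [0, 0, -40], "turn": [0, 0, 0], "hand": 30},
  {"slide": [0, 0, -30], "turn": [0, 0, -0.5], "hand": 30},
  {"slide": [-10.7, 30.7, 0], "turn": [0, 0, 0], "hand": 30},
  {"slide": [-10.7, 30.7, 0], "turn": [0, 0, 0], "hand": 30},
])

```text
clock: 24.88
eef_pos: [541.7, 138.6, 199.7]
tool_rot: [-3.141, 0.001, 1.394]
force: [0.2, -0.3, 0.3]
width: 38.2
```

Call:
play_rows([
  {"slide": [-10.7, 30.7, 0], "turn": [0, 0, 0], "hand": 30},
  {"slide": [0, 0, 0], "turn": [0, 0, 0], "hand": 30},
  {"slide": [0, 0, 0], "turn": [0, 0, 0], "hand": 30},
])

```text
clock: 25.25
eef_pos: [568.5, 123.6, 199.2]
tool_rot: [-3.139, 0.0, 1.394]
force: [-0.2, 0.2, -0.7]
width: 38.3
```

```bash
python3 - <<'E'
from plan import *
from cell import *
s=st(); c=calibration("wrist"); im,d=get_image("wrist"); cv2.imwrite("pics/w18.png",im)
C=cloud(c,d); 
for X in ((708.9,126,124),(687.6,7.6,124),(589.6,22.8,124),(609.3,143.1,124),(653.8,74,124)): print(X,proj(c,X).round(0))
plan([653.8,74,200],79.8,3)
E
```

```text
clock 25.25 pos [568.5 123.6 199.2] rot [-1.7985e+02  2.0000e-02  7.9850e+01] F [-0.2  0.2 -0.7] w 38.3
(708.9, 126, 124) [312. 396.]
(687.6, 7.6, 124) [157. 395.]
(589.6, 22.8, 124) [139. 278.]
(609.3, 143.1, 124) [316. 276.]
(653.8, 74, 124) [231. 346.]
clock 25.3 pos [568.4 124.  199.6] rot [-1.7988e+02  2.0000e-02  7.9900e+01] F [-0.9  0.7  0. ] w 38.0
0 [-11.4, 30.9, -0.2] [-0.0, 0.0, 0.0] [597. 107. 200.]
1 [-11.4, 31.0, -0.2] [-0.0, 0.0, 0.0] [625.  91. 200.]
2 [-11.4, 30.9, -0.2] [-0.0, 0.0, 0.0] [654.  74. 200.]
```

View pics/w18.png

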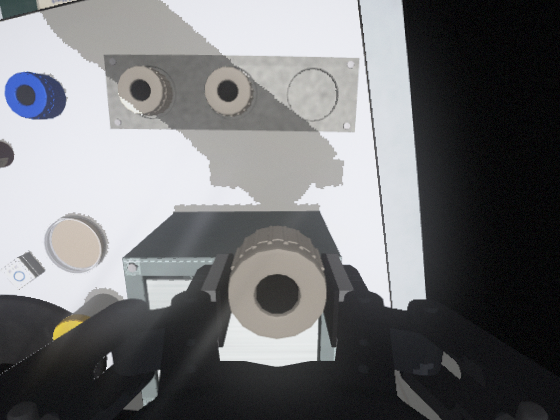

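Call:
play_rows([
  {"slide": [-10.5, 30.9, 0], "turn": [0, 0, 0], "hand": 30},
  {"slide": [-10.5, 31, 0], "turn": [0, 0, 0], "hand": 30},
  {"slide": [-10.5, 30.9, 10], "turn": [0, 0, 0], "hand": 30},
  {"slide": [0, 0, 20], "turn": [0, 0, 0], "hand": 30},
  {"slide": [0, 0, 0], "turn": [0, 0, 0], "hand": 30},
])

```text
clock: 25.92
eef_pos: [652.8, 76.7, 168.2]
tool_rot: [-3.136, 0.001, 1.395]
force: [-1.0, 0.7, -0.8]
width: 37.9
```

Call:
play_rows([
  {"slide": [0, 0, 0], "turn": [0, 0, 0], "hand": 30},
  {"slide": [0, 0, 0], "turn": [0, 0, 0], "hand": 30},
])

```text
clock: 26.18
eef_pos: [655.3, 76.8, 171.4]
tool_rot: [3.141, -0.001, 1.394]
force: [0.5, 0.0, -0.5]
width: 37.7
```

```bash
python3 - <<'E'
from plan import *
from cell import *
s=st(); 
im,d=get_image("top"); cv2.imwrite("pics/t19.png",cv2.resize(im[90:250,110:270],None,fx=3.7,fy=3.7))
im,d=get_image("side"); cv2.imwrite("pics/s19.png",cv2.resize(im[90:250,200:400],None,fx=4,fy=4))
plan([653.8,76,140],79.8,1)
E
```

```text
clock 26.18 pos [655.3  76.8 171.4] rot [ 1.7994e+02 -3.0000e-02  7.9900e+01] F [ 0.5  0.  -0.5] w 37.7
clock 26.27 pos [655.5  76.3 171.2] rot [ 1.7994e+02 -2.0000e-02  7.9850e+01] F [-0.7  0.1 -0.5] w 38.2
0 [-0.6, -1.7, 31.2] [0.1, -0.0, 0.1] [654.  76. 140.]
```

View pics/s19.png

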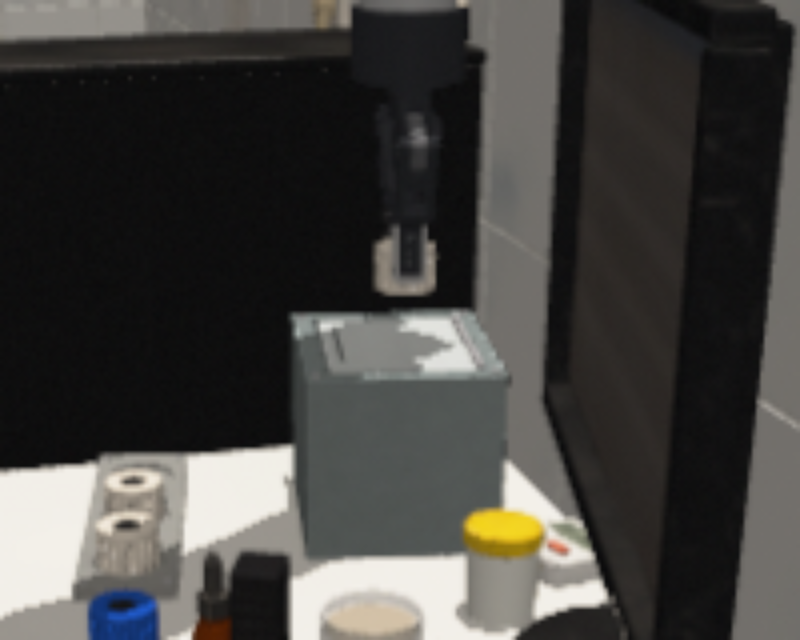

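View pics/t19.png

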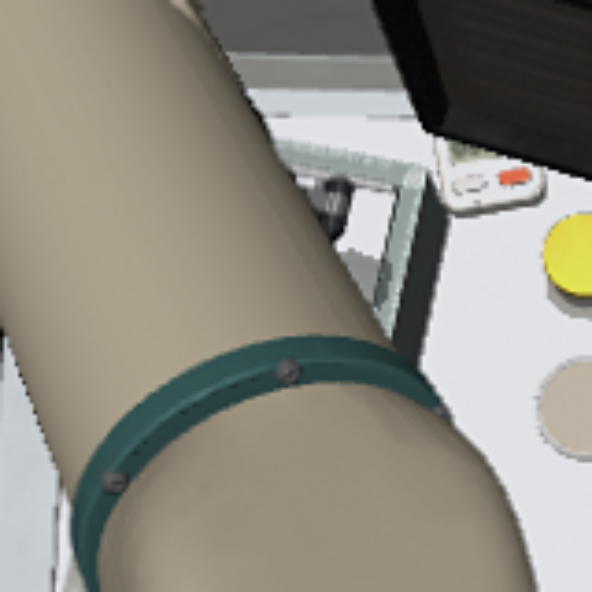

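Call:
play_rows([
  {"slide": [-0.6, -1.5, 20], "turn": [0, 0, 0], "hand": 30},
  {"slide": [0, 0, 15], "turn": [0, 0, 0], "hand": 30},
  {"slide": [0, 0, 10], "turn": [0, 0, 0], "hand": 30},
  {"slide": [0, 0, 10], "turn": [0, 0, 0], "hand": 30},
])

```text
clock: 26.78
eef_pos: [654.7, 75.7, 115.6]
tool_rot: [3.14, -0.001, 1.393]
force: [1.0, -0.2, 2.5]
width: 38.2
```

Call:
play_rows([
  {"slide": [0, 0, 10], "turn": [0, 0, 0], "hand": 30},
  {"slide": [0, 0, 10], "turn": [0, 0, 0], "hand": 30},
  {"slide": [0, 0, 10], "turn": [0, 0, 0], "hand": 30},
  {"slide": [0, 0, 6], "turn": [0, 0, 0], "hand": 30},
  {"slide": [0, 0, 0], "turn": [0, 0, 0], "hand": 30},
])

```text
clock: 27.4
eef_pos: [652.8, 75.4, 78.3]
tool_rot: [-3.139, 0.001, 1.393]
force: [-1.3, 0.8, -0.4]
width: 38.3
```

```bash
python3 - <<'E'
from plan import *
from cell import *
s=st(); im,d=get_image("wrist"); cv2.imwrite("pics/w20.png",im)
im,d=get_image("side"); cv2.imwrite("pics/s20.png",cv2.resize(im[90:250,200:400],None,fx=4,fy=4))
E
```

```text
clock 27.4 pos [652.8  75.4  78.3] rot [-1.7986e+02  5.0000e-02  7.9820e+01] F [-1.3  0.8 -0.4] w 38.3
```

View pics/s20.png

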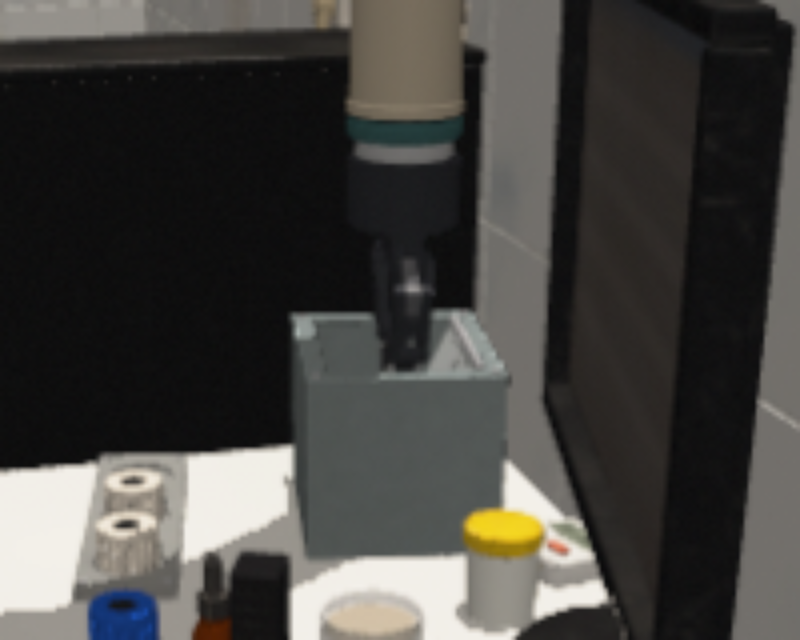

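View pics/w20.png

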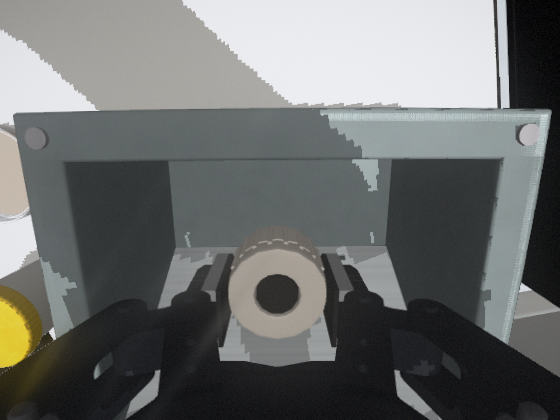

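The closure is inside with the flap open and it's centred between the walls. Releasing.

Call:
play_rows([
  {"slide": [0, 0, 0], "turn": [0, 0, 0], "hand": 48},
  {"slide": [0, 0, 0], "turn": [0, 0, 0], "hand": 60},
  {"slide": [0, 0, 0], "turn": [0, 0, 0], "hand": 60},
  {"slide": [0, 0, 0], "turn": [0, 0, 0], "hand": 60},
  {"slide": [0, 0, 0], "turn": [0, 0, 0], "hand": 60},
])

```text
clock: 28.12
eef_pos: [654.2, 75.4, 79.6]
tool_rot: [3.141, -0.0, 1.393]
force: [-1.7, -1.1, 1.8]
width: 60.2
```

```bash
python3 - <<'E'
from plan import *
from cell import *
s=st(); im,d=get_image("wrist"); cv2.imwrite("pics/w21.png",im)
E
```

```text
clock 28.12 pos [654.2  75.4  79.6] rot [ 1.7996e+02 -1.0000e-02  7.9810e+01] F [-1.7 -1.1  1.8] w 60.2
```

View pics/w21.png

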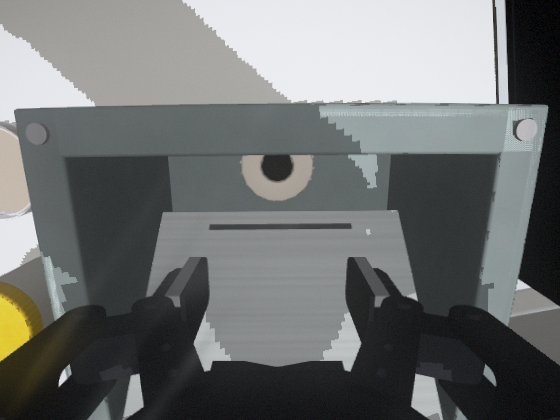

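The closure has dropped onto the box floor (278,168) and the flap rests on the fingers. Withdrawing straight up.

Call:
play_rows([
  {"slide": [0, 0, -10], "turn": [0, 0, 0], "hand": 60},
  {"slide": [0, 0, -15], "turn": [0, 0, 0], "hand": 60},
  {"slide": [0, 0, -15], "turn": [0, 0, 0], "hand": 60},
  {"slide": [0, 0, -15], "turn": [0, 0, 0], "hand": 60},
  {"slide": [0, 0, -30], "turn": [0, 0, 0], "hand": 60},
])

```text
clock: 28.8
eef_pos: [653.6, 75.1, 165.0]
tool_rot: [-3.141, 0.001, 1.393]
force: [0.2, -1.1, 0.1]
width: 60.0
```

Call:
play_rows([
  {"slide": [0, 0, -40], "turn": [0, 0, 0], "hand": 60},
  {"slide": [0, 0, -40], "turn": [0, 0, 0], "hand": 60},
  {"slide": [0, -55, 0], "turn": [0, 0, 0], "hand": 60},
  {"slide": [0, -55, 0], "turn": [0, 0, 0], "hand": 60},
  {"slide": [0, -55, 0], "turn": [0, 0, 0], "hand": 60},
])

```text
clock: 29.42
eef_pos: [490.3, 105.1, 245.4]
tool_rot: [3.14, -0.001, 1.393]
force: [0.3, 0.9, -0.1]
width: 60.0
```

Call:
play_rows([
  {"slide": [0, 0, -40], "turn": [0, 0, 0], "hand": 60},
  {"slide": [0, 0, 0], "turn": [0, 0, 0], "hand": 60},
  {"slide": [0, 0, 0], "turn": [0, 0, 0], "hand": 60},
  {"slide": [0, 0, 0], "turn": [0, 0, 0], "hand": 60},
])

```text
clock: 29.92
eef_pos: [491.6, 104.4, 284.0]
tool_rot: [-3.141, 0.0, 1.392]
force: [0.2, -0.3, 0.2]
width: 59.8
```

```bash
python3 - <<'E'
from plan import *
from cell import *
s=st(); 
for n in("side","top","wrist"):
    im,d=get_image(n); cv2.imwrite(f"pics/{n}22.png",im)
st()
E
```

```text
clock 29.93 pos [491.6 104.4 284. ] rot [-1.7996e+02  1.0000e-02  7.9780e+01] F [ 0.2 -0.3  0.2] w 59.8
clock 30.07 pos [491.5 104.6 283.9] rot [-179.94    0.     79.81] F [ 0.  -0.2 -0.1] w 60.0
```

View pics/side22.png

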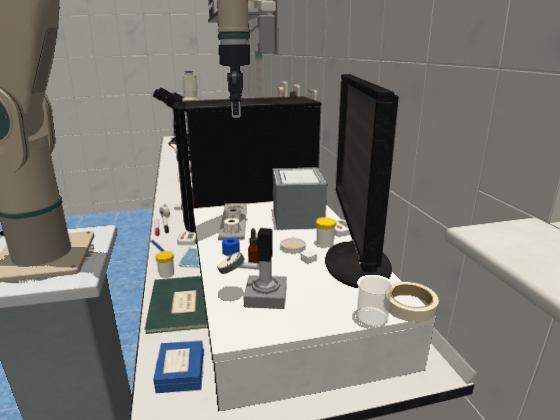

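View pics/top22.png

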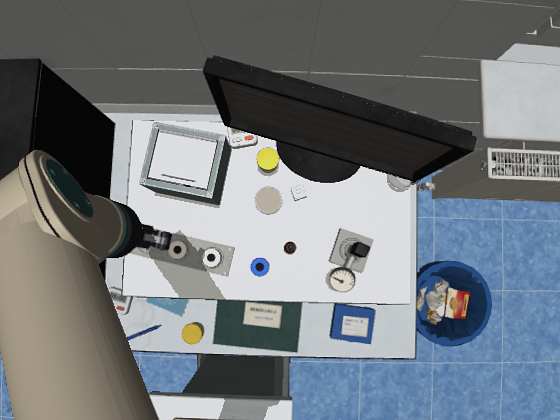

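View pics/wrist22.png

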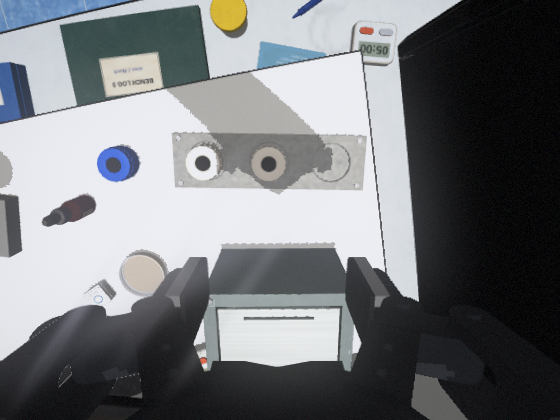

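The flap is shut, the two soft closures are in their wells, the gauge is docked with its needle at 0, and the bystanders haven't moved. Handing in.

```bash
python3 -c "
from cell import *
print(finish_job()); print(read_state()['clock'])"
```

```text
the job is handed in; nothing more can be done
None
the job is handed in; nothing more can be done
```

I tested the three closures from left to right, put the gauge back in its dock, and pushed the hard one (the left closure) through the flap into the discard box. I handed the job in at about 30 s of the 67 s allowed.

| Closure | Needle reading (rad) | Rubber | Peak push on the gauge (N) |
|---|---|---|---|
| Left | about 2.1 | hard | 15 |
| Middle | about 0.8 | soft | 11 |
| Right | about 0.5 | soft | 13.5 |

At each press the gauge stopped at the same height, with its foot flat on the closure, and I held it there for about half a second.

**Last checks:**
- **Gauge:** it stands upright inside the dock ring with the needle at 0.
- **Discarded closure:** I saw it lying on the box floor before I withdrew the gripper, and the flap is shut.
- **Other closures:** both are still in their wells.
- **Bystanders:** they look undisturbed in the side and top views.
- **Arm:** it is clear of everything, and force readings were near zero.

**Two small disagreements:** the wrist view put the flap about 4 mm further to the left than the top view, so I aimed between the two. The gauge also came down about 1.5 mm off centre on the left closure, still well inside the rubber. Neither caused a problem, and no check failed.

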